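Lock a sample tube in the hinged bench clamp

TASK

Take the green-capped sample tube out of the rack, keep it upright and stand it fully home in the round socket between the halves of the open bench clamp, then swing the clamp's loose half shut against the fixed half around the tube. Then take the locking pin from its wooden stand and push it down through the aligned holes of the clamp's lugs until its knob sits on the lug. Finally pinch the two orange pads between the fingers so that the halves are firmly pressed together, and finish while still squeezing; leave the two red-capped tubes, the mug and the bowl where they are.

Things in the scene. Friction and masses are not known exactly. Their poses are not given: they have to be found in the camera images.
- clamp: Bench clamp, fixed: grey base plate 176 (x) x 76 (y) x 16 mm, origin under its centre, z up. Blue fixed half on the +y side, bare-metal swinging half on the -y side; shut, they meet at y = 0. Each half is 22 mm thick in y, z 18 to 54 mm, x -44 to +55 mm, with a 29 mm wide, 14 mm deep recess for the tube at x = +10 mm. Lugs at the -x end.
- clamp_socket (a point): Centre of the floor of the tube socket in the clamp's base: a round hole 27 mm across, 12 mm deep, its mouth 12 mm above this point; clamp frame (10, 0, 4) mm. A tube standing home has its origin here and its top 84 mm above.
- clamp_pinhole (a point): Centre of the pin hole's mouth on top of the upper blue lug, clamp frame (-62, 0, 54) mm; vertical 12 mm hole, 2 mm chamfer. Lugs are 36 x 36 x 10 mm, x -80 to -44 mm: blue at z 20-30 and 44-54 mm (y -14 to +22), the swinging half's at z 32-42 mm comes between them when shut. Pin home: tip 35 mm below this point, knob resting on the lug.
- clamp_hinge (a point): Point on the vertical hinge axis of the swinging half, clamp frame (65, 0, 36) mm; a steel barrel of 9 mm radius, top at 58 mm.
- swing_half (a joint): Angle of the bare-metal swinging half: 0 = shut against the fixed half (a hard stop), grows up to 1.2 rad as its -x end swings out towards the clamp's -y side, turning counter-clockwise seen from above about the hinge. Its hinge friction, 0.12 N m, holds it wherever it is left; no spring.
- swing_pad: Orange grip pad on the outer face of the swinging half, 44 long x 4 thick x 26 mm high. Origin: middle of the face where it joins the half; its outer face is 4 mm from here along the pad's own -y. x along the half (+x to the hinge), z up. Shut, the origin is at clamp frame (-20, -22, 39) mm.
- fixed_pad: Orange grip pad on the outer face of the blue fixed half, same size, its outer face 4 mm from the origin along the clamp's +y; origin at clamp frame (-20, 22, 39) mm. With the clamp shut the two pads' outer faces are 52 mm apart.
- rack: White tube rack, fixed: block 180 (x) x 56 (y) x 42 mm high, three round holes 27 mm across and 30 mm deep in a row at x = -58, 0, +58 mm. Origin: centre of its underside.
- green_tube: The tube to clamp: clear, 25 mm diameter, 84 mm tall overall, with a green cap 28 mm in diameter that takes its upper 18 mm; about 40 g. Origin: centre of its flat underside; z up along the tube. It starts in any one of the three rack holes, its underside 12 mm above the table.
- red_tube_a: A same-sized tube with a red cap in another rack hole; leave it there. Origin: centre of its underside.
- red_tube_b: Another red-capped tube in the rack; leave it there. Origin: centre of its underside.
- pin: Locking pin: steel shaft 10 mm in diameter, 35 mm long with a tapered tip, under a black round knob 22 mm in diameter and 32 mm tall; about 70 g. Origin: centre of the tip; z up the pin, the knob's underside at 35 mm, its top at 67 mm. It starts upright in the stand, its knob resting on the stand's top.
- pin_stand: Light wooden block 46 x 46 x 44 mm high, fixed, with a 12 mm hole through its middle for the pin. Origin: centre of its underside.
- mug: Amber glass mug, 80 mm in diameter, 85 mm tall, handle at its +y; a bystander. Origin: centre of its underside.
- bowl: White bowl, 120 mm in diameter, 45 mm tall; a bystander. Origin: centre of its underside.

How it is judged (in metres and radians):
On the way, in this order (a step that is already met when the one before it is completed fails the run):
1. the green-capped tube stands home and upright in the clamp's socket (z of green_tube in the frame of clamp_socket below 0.003 m and horizontal distance between green_tube and clamp_socket below 0.004 m and angle between green_tube's own z axis and vertical below 0.12 rad), for 0.2 s.
2. the clamp is swung shut around the tube (all of step 1 and value of joint swing_half below 0.02 rad), for 0.2 s.
3. the pin is pushed home through the lugs of the shut clamp (all of step 2 and z of pin in the frame of clamp_pinhole below -0.032 m and horizontal distance between pin and clamp_pinhole below 0.004 m and angle between pin's own z axis and vertical below 0.12 rad), for 0.2 s.
At the end, for the whole second after the job is handed in: Through the last second the fingers press each orange pad (over 5 N); clamp shut within 0.02 rad; pin tip at least 32 mm below the lug top, within 4 mm of the hole axis; green-capped tube within 3 mm of the socket floor and 4 mm of its axis; both upright within 0.12 rad (all of step 3 and contact force between the fingers and swing_pad above 5 N and contact force between the fingers and fixed_pad above 5 N); the arm keeps its last pose, push and grip.
It fails at once if the green-capped tube is tipped by more than 0.6 rad (angle between green_tube's own z axis and vertical above 0.6 rad).
It fails at once if a red-capped tube, the mug or the bowl is moved by more than 20 mm (distance of any of red_tube_a, red_tube_b, mug, bowl from where it was at the start of the episode above 0.02 m).
It also fails if it takes over 67 s, if anything falls off the work surface, if the arm or the gripper's body presses on something with over 40 N, if the wrist force passes 120 N, or if a joint passes its speed limit or range.

ROBOT

A 7-joint arm with a two-finger parallel gripper is mounted at the origin on the work surface. World frame = base frame: x ahead of the robot, y to its left, z up, the work surface at z = 0. Lengths are in mm, angles in rad, forces in N, time in s.
With the tool pointing down it reaches from about 400 to 875 mm from the base axis. Payload 4.4 kg.
Tool frame: the origin (TCP) lies midway between the tips of the shut fingers; the grasp point (between the pads) lies 19 mm behind it; x points along the fingers, y is the direction in which the jaws open and shut, and the axes are right-handed (so a half turn about x gives the same grasp; the last joint's range is limited). The gripper opens to 85 mm and grips with 20 to 120 N. Pads are 22 mm wide; open, the fingers measure 114 mm over their backs; the gripper's body (76 mm by 85 mm) begins 54 mm behind the grasp point. The pads swing forward as they close: fully open they stand 13 mm farther back than shut.
Start: joints at [1.157, 0.628, 0.038, 1.517, -0.027, 0.996, -0.02], TCP at [221.568, -611.086, 231.313] pointing down, gripper open.
Joint ranges: [-3.06, 3.06], [-0.37, 2.12], [-1.25, 1.32], [0.18, 2.47], [-1.1, 4.24], [0.23, 1.98], [-2.94, 2.94]. Speed limits (rad/s): [2.57, 2.57, 3.14, 3.14, 3.14, 3.14, 3.14].

INTERFACE

Orientations are given as [roll, pitch, yaw] about the fixed x, y, z axes, in that order (R = Rz(yaw) Ry(pitch) Rx(roll)).
In Python, from cell import ctrl gives the robot as it stands.
- The arm moves only by the tool arm_command, never from a script. Its argument "series" is a list of rows, each a list of 7 numbers: the opening, from 0 (shut) to 1 (fully open), then the shift along the world's x, y, z in cm, then the turn, a rotation vector about the world's x, y, z in degrees. In form: [[claw, x, y, z, rx, ry, rz], ...]. A call has 1 to 20 rows; each row shifts and turns the commanded pose from where the row before left it; what a row does not reach is not made up. A row lasts 1/12 s, in which the tool goes at most 41.7 mm and 7.16 degrees, less where a joint would pass 70% of its speed; a pose out of reach is approached as far as the arm can. A call with a gripper value outside its range is refused whole. The fingers move at their own pace and stop on an object; the grip force is fixed at half the most. Time passes only in rows, so rows that do not move let the fingers close. It gives the time, the measured TCP pose, the force and the opening at its end, in the units of the state.
- ctrl.read_state(): the state, without advancing time (a new reading comes with each control period).
- ctrl.get_image(name): name is "scene" or "top"; returns the picture (480x640x3 uint8, blue, green, red); there is no depth.
- ctrl.calibration(name): a dict with "fovy" (degrees; the focal length in pixels is half the picture's height over the tangent of half this angle, whatever the lens; pixels are square), "cx", "cy" (the principal point, pixels), "k1" (the pictures are not rectified: a ray, as slopes to the right and down, at radius r is drawn at 1 + k1 r^2 times it, then the intrinsics apply), "cam_to_world" (4x4, takes a point from camera to world coordinates). Camera axes: x right, y up, looking along -z (the intrinsics and any distortion apply to the point x, -y, -z); pixel columns grow to the right and rows downward; lengths in mm; the calibration is good to about 2 mm. A picture is of the moment at which its call begins. calibration takes no time and is no camera call.
- ctrl.finish_job(): hands the job in, once; it reports no verdict.
Trained networks look in the newest picture that a camera, given by its name, has taken for a name from the list of things; names that differ only in an ending like _2 or _b are one class to them, and where a whole thing is asked for, a point or a joint stands for the part that bears it (a point fixed in the world has none). Each returns a list of dicts, best first, with "conf" (0 to 1); they miss things now and then, are a little off and sometimes report something else, mostly with a low value. They report only what shows in the picture. A call takes as long as a camera call.
- ctrl.spot_in(label, camera): "centre" ([x, y, z] in mm, in world coordinates, good to about 4 mm: the middle of the surface that is visible of it).
The state is a dict: "clock": time; "qpos": joint angles; "qd": joint speeds; "tau": joint torques, N m; "eef_pos": TCP position; "tool_rot": TCP orientation; "force": force on the tool from outside, world axes, zero at the start; "torque": the same for the moment, N m; "width": finger opening in mm.
Only numpy, scipy, OpenCV 4.12 (cv2) and the standard library are available. Lean on these libraries where they do the work, as an engineer would, in place of code of your own. Each camera call takes 0.05 s, during which the arm holds its last target.

## Working session

There is one attempt and no reset: what is moved stays moved. The work goes in short steps, Python scripts to look and compute and a tool call to move; the robot and the scene stay as the last step left them, time stands still between calls to the robot, and variables do not carry over. Pictures are saved under pics/ and viewed, and the job is handed in when it is done.

Besides the shell and the picture viewer there is one more tool, called after "Call:" as name(argument=value, ...), one argument or row to a line, values as JSON. arm_command: Moves the arm, as the interface text tells. Its arguments: {"type":"object","properties":{"series":{"type":"array"}},"required":["series"]}

```bash
ls; mkdir -p pics; python3 - <<'E'
from cell import ctrl
import cv2,numpy as np
np.set_printoptions(suppress=True,precision=4)
for n in("scene","top"):
    cv2.imwrite(f"pics/{n}0.png",ctrl.get_image(n)); c=ctrl.calibration(n); print(n,c)
for l in ["green_tube","red_tube_a","pin","pin_stand","clamp","swing_pad","fixed_pad","rack","mug","bowl","swing_half","clamp_hinge"]:
  for n in("scene","top"):
    print(l,n,[(np.round(d["centre"],1).tolist(),round(d["conf"],2)) for d in ctrl.spot_in(l,n)])
print(ctrl.read_state())
E
```

```text
pics
scene {'fovy': 54.24891252859231, 'cx': 318.2369716505818, 'cy': 241.65482150670317, 'k1': 0.03674401003354943, 'cam_to_world': array([[   0.827 ,   -0.2852,    0.4845, 1116.3133],
       [   0.5618,    0.4519,   -0.6929, -741.9814],
       [  -0.0214,    0.8453,    0.5339,  613.5691],
       [   0.    ,    0.    ,    0.    ,    1.    ]])}
top {'fovy': 42.27481767015382, 'cx': 316.1544004721272, 'cy': 232.85843218036953, 'k1': 0.0030190820892681013, 'cam_to_world': array([[  -0.0169,    0.9829,   -0.1831,  413.1149],
       [  -0.9998,   -0.0179,   -0.0038,  -29.5076],
       [  -0.007 ,    0.183 ,    0.9831, 1130.3503],
       [   0.    ,    0.    ,    0.    ,    1.    ]])}
green_tube scene [([555.3, 230.7, 73.7], 0.61)]
green_tube top [([544.5, 238.1, 93.1], 0.6)]
red_tube_a scene [([614.0, 241.6, 75.3], 0.65), ([499.6, 224.2, 75.3], 0.62), ([487.9, 110.3, 64.4], 0.49)]
red_tube_a top [([599.6, 240.0, 97.0], 0.78), ([492.3, 226.1, 95.1], 0.59)]
pin scene [([489.0, 110.7, 64.2], 0.64)]
pin top [([481.4, 115.5, 77.0], 0.66), ([482.3, 113.5, 46.4], 0.45)]
pin_stand scene [([499.3
[... 648 characters left out ...]
_half scene []
swing_half top [([531.5, -108.8, 54.6], 0.74), ([523.0, -62.1, 17.5], 0.65)]
clamp_hinge scene [([544.5, -78.3, 39.1], 0.82)]
clamp_hinge top [([519.4, -59.8, 17.8], 0.61), ([481.3, 114.5, 76.2], 0.21)]
{'clock': 1.3, 'qpos': array([ 1.1572,  0.6284,  0.0385,  1.5174, -0.027 ,  0.9963, -0.02  ]), 'qd': array([ 0.0004, -0.0006, -0.0012,  0.    ,  0.0019,  0.0002,  0.0027]), 'tau': array([  0.001 , -56.3287,   1.2259, -19.3783,   0.0109,   0.0015,
        -0.    ]), 'eef_pos': array([ 221.5757, -611.0742,  231.3093]), 'tool_rot': array([3.1322, 1.5708, 0.3384]), 'force': array([-0.158 , -0.5677,  0.0993]), 'torque': array([ 0.0245, -0.0051, -0.0494]), 'width': 85.38885916166592}
```

View pictures.

View pics/scene0.png

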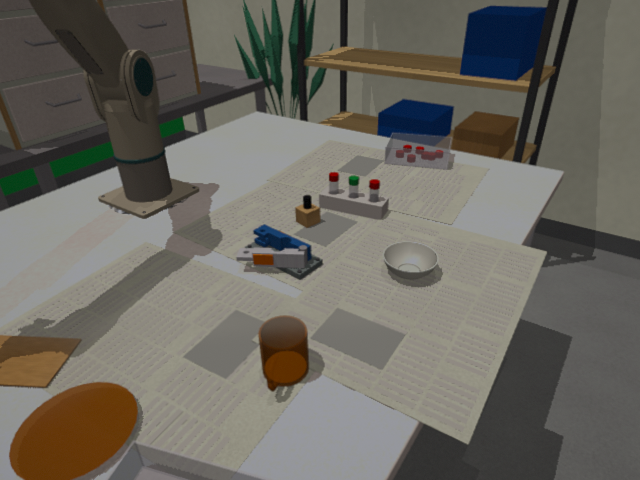

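View pics/top0.png

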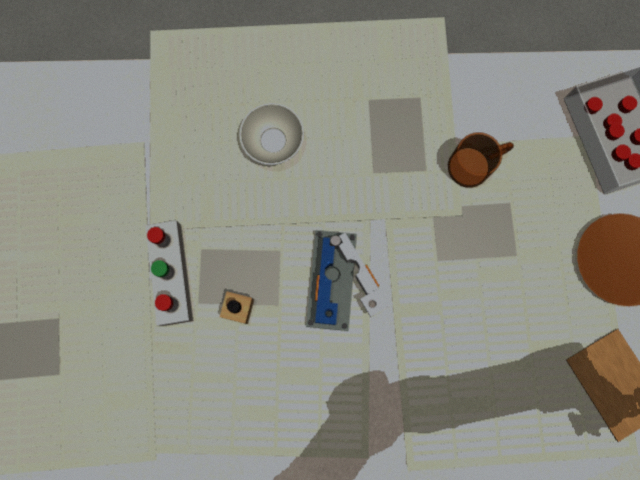

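```bash
python3 - <<'E'
import cv2
t=cv2.imread("pics/top0.png");s=cv2.imread("pics/scene0.png")
cv2.imwrite("pics/t_cl.png",cv2.resize(t[225:340,295:395],None,fx=5,fy=5,interpolation=cv2.INTER_CUBIC))
cv2.imwrite("pics/t_rk.png",cv2.resize(t[210:335,140:265],None,fx=4.5,fy=4.5,interpolation=cv2.INTER_CUBIC))
cv2.imwrite("pics/s_cl.png",cv2.resize(s[160:285,230:395],None,fx=4.5,fy=4.5,interpolation=cv2.INTER_CUBIC))
E
```

```text
(no output)
```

View pics/t_cl.png

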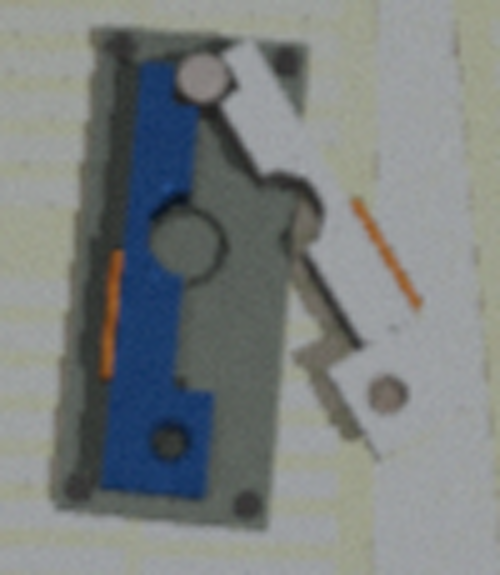

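View pics/t_rk.png

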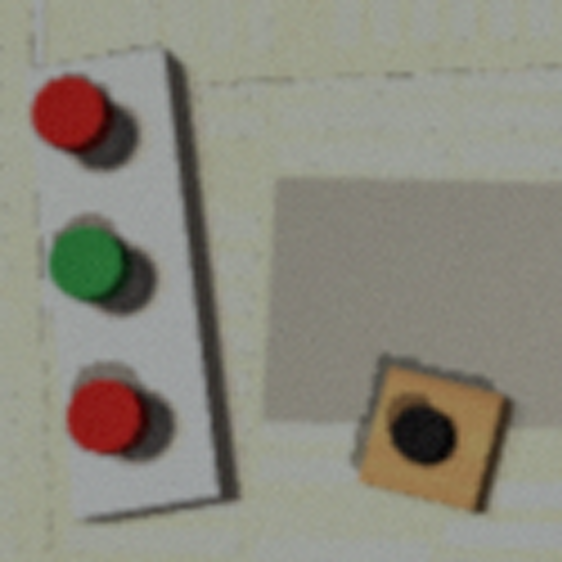

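View pics/s_cl.png

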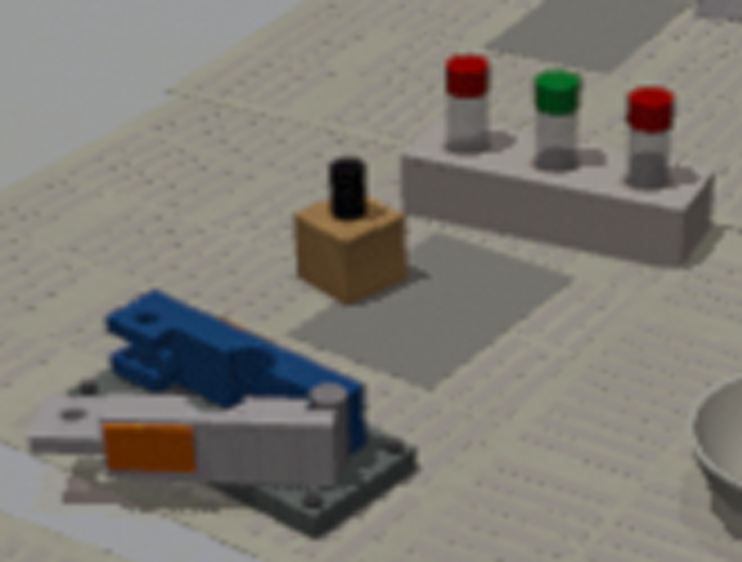

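```bash
cat > h.py <<'E'
import numpy as np,cv2
from cell import ctrl
from scipy.optimize import least_squares
np.set_printoptions(suppress=True,precision=2)
C={n:ctrl.calibration(n) for n in("scene","top")}
def K(n):
    c=C[n];f=240/np.tan(np.radians(c["fovy"]/2));return f,c["cx"],c["cy"],c["k1"],np.array(c["cam_to_world"])
def proj(n,P):
    f,cx,cy,k,T=K(n);P=np.atleast_2d(P).astype(float);q=(P-T[:3,3])@T[:3,:3]
    s=np.c_[q[:,0],-q[:,1]]/-q[:,2:];r2=(s**2).sum(1,keepdims=True)
    return s*(1+k*r2)*f+[cx,cy]
def back(n,uv,z):
    f,cx,cy,k,T=K(n);d=(np.array(uv,float)-[cx,cy])/f;s=d.copy()
    for _ in range(20): s=d/(1+k*(s@s))
    v=T[:3,:3]@np.array([s[0],-s[1],-1]);o=T[:3,3];return o+v*(z-o[2])/v[2]
def rz(a):c,s=np.cos(a),np.sin(a);return np.array([[c,-s,0],[s,c,0],[0,0,1]])
def clampfit(obs):
    def res(p,full=False):
        r=[]
        for n,uv,P in obs:
            w=rz(p[2])@np.array(P)+[p[0],p[1],0]; r.append(proj(n,w)[0]-uv)
        return np.array(r) if full else np.ravel(r)
    s=least_squares(res,[520,-60,0],loss="soft_l1");return s.x,res(s.x,True)
E
python3 - <<'E'
from h import *
def tc(x,y):return np.array([(x+.5)/5-.5+295,(y+.5)/5-.5+225])
def tr(x,y):return np.array([(x+.5)/4.5-.5+140,(y+.5)/4.5-.5+210])
def sc(x,y):return np.array([(x+.5)/4.5-.5+230,(y+.5)/4.5-.5+160])
T=[("top",tc(*a),b) for a,b in [((203,77),(65,0,58)),((188,245),(10,0,16)),((170,441),(-62,0,54)),((102,487),(-80,22,54)),((208,499),(-80,-14,54)),((213,395),(-44,-14,54)),((140,62),(55,22,54)),((95,28),(88,38,16)),((308,45),(88,-38,16)),((267,529),(-88,-38,16)),((52,508),(-88,38,16))]]
S=[("scene",sc(*a),b) for a,b in [((328,394),(65,0,58)),((147,319),(-62,0,54)),((414,457),(88,38,16)),((316,515),(88,-38,16)),((107,320),(-80,-14,54)),((155,290),(-80,22,54))]]
for o in(T,S,T+S):
    x,r=clampfit(o);print(x,np.degrees(x[2]));print(r.round(1).tolist())
    for P in((10,0,4),(-62,0,54),(65,0,36)):print(rz(x[2])@P+[x[0],x[1],0])
print("swing hole",back("top",tc(389,393),42),back("scene",sc(73,413),42))
print("green cap", back("top",tr(90,263),96),back("scene",sc(558,83),96))
print("red", back("top",tr(71,113),96),back("top",tr(107,416),96),back("scene",sc(467,67),96),back("scene",sc(650,98),96))
print("pin", back("top",tr(425,433),76),back("scene",sc(348,166),76))
print("rack corners",[back("top",tr(*a),42) for a in((35,68),(165,48),(77,520),(220,497))])
E
```

```text
[535.02 -51.04  -0.11] -6.338906832258595
[[-0.2, -0.1], [-0.4, 0.3], [-0.1, -0.1], [-0.2, -0.0], [-0.5, -0.4], [0.3, -0.6], [-0.6, 7.8], [1.3, -0.5], [0.1, -0.2], [0.2, 0.2], [0.6, 0.4]]
[544.96 -52.15   4.  ]
[473.4 -44.2  54. ]
[599.62 -58.22  36.  ]
[532.22 -51.51  -0.11] -6.568628802602215
[[0.1, 0.3], [0.3, -0.1], [0.7, -1.7], [-0.5, 1.0], [-0.5, -0.4], [-0.0, 0.2]]
[542.15 -52.66   4.  ]
[470.62 -44.42  54.  ]
[596.79 -58.95  36.  ]
[534.53 -51.35  -0.11] -6.459944588247523
[[0.1, 0.2], [-0.2, 0.5], [-0.0, 0.2], [-0.1, 0.2], [-0.5, -0.1], [0.4, -0.3], [-0.4, 8.0], [1.6, -0.3], [0.4, 0.1], [0.3, 0.5], [0.7, 0.6], [1.1, 0.6], [1.0, 0.1], [1.6, -1.4], [0.5, 1.3], [0.2, -0.2], [0.7, 0.4]]
[544.47 -52.48   4.  ]
[472.93 -44.38  54.  ]
[599.12 -58.67  36.  ]
swing hole [ 489.18 -121.34   42.  ] [ 484.16 -119.73   42.  ]
green cap [550.44 238.44  96.  ] [549.68 237.54  96.  ]
red [607.54 247.28  96.  ] [493.38 230.48  96.  ] [492.29 228.9   96.  ] [604.96 247.3   96.  ]
pin [486.45 115.59  76.  ] [483.68 117.82  76.  ]
rack corners [array([636.17, 276.63,  42.  ]), array([643.35, 225.04,  42.  ]), array([457.72, 254.51,  42.  ]), array([465.57, 199.41,  42.  ])]
```

```bash
cat >> h.py <<'E'
from scipy.spatial.transform import Rotation as R
def st():
    s=ctrl.read_state();M=R.from_euler("xyz",s["tool_rot"]).as_matrix()
    print("t",round(s["clock"],2),"p",np.array(s["eef_pos"]),"xax",M[:,0],"jaw deg",np.degrees(np.arctan2(M[1,1],M[0,1])),"w",round(s["width"],1),"F",np.array(s["force"]),"q",np.array(s["qpos"]))
    return s,M
E
python3 -c "
from h import *
st()"
```

```text
t 1.3 p [ 221.58 -611.07  231.31] xax [ 0.  0. -1.] jaw deg -70.07258047843308 w 85.4 F [-0.16 -0.57  0.1 ] q [ 1.16  0.63  0.04  1.52 -0.03  1.   -0.02]
```

Call:
arm_command(
  series=[
    [1,1.5,3.8,0,0,0,-0.57],
    [1,1.5,3.8,0,0,0,-0.57],
    [1,1.5,3.8,0,0,0,-0.57],
    [1,1.5,3.8,0,0,0,-0.57],
    [1,1.5,3.8,0,0,0,-0.57],
    [1,1.5,3.8,0,0,0,-0.57],
    [1,1.5,3.8,0,0,0,-0.57],
    [1,1.5,3.8,0,0,0,-0.57],
    [1,1.5,3.8,0,0,0,-0.57],
    [1,1.5,3.8,0,0,0,-0.57],
    [1,1.5,3.8,0,0,0,-0.57],
    [1,1.5,3.8,0,0,0,-0.57],
    [1,1.5,3.8,0,0,0,-0.57],
    [1,1.5,3.8,0,0,0,-0.57],
    [1,1.5,3.8,0,0,0,-0.57],
    [1,1.5,3.8,0,0,0,-0.57],
    [1,1.5,3.8,0,0,0,-0.57],
    [1,1.5,3.8,0,0,0,-0.57],
    [1,1.5,3.8,0,0,0,-0.57],
    [1,1.5,3.8,0,0,0,-0.57],
  ],
)

```text
clock: 2.97
eef_pos: [522.1, 151.0, 231.6]
tool_rot: [3.008, 1.57, 0.015]
force: [-0.2, -1.1, 0.3]
width: 85.6
```

```bash
python3 -c "
from h import *
st()"
```

```text
t 2.97 p [522.06 151.   231.57] xax [ 0.  0. -1.] jaw deg -81.49000115307237 w 85.6 F [-0.22 -1.11  0.29] q [-0.32  0.47 -0.02  1.82  0.01  0.85 -1.77]
```

Call:
arm_command(
  series=[
    [1,1,3,0,0,0,0],
    [1,1,3,0,0,0,0],
    [1,0.8,2.9,0,0,0,0],
    [1,0,0,-3,0,0,0],
    [1,0,0,-3,0,0,0],
    [1,0,0,-1,0,0,0],
    [1,0,0,0,0,0,0],
    [1,0,0,0,0,0,0],
    [1,0,0,0,0,0,0],
  ],
)

```text
clock: 3.72
eef_pos: [550.8, 237.9, 162.9]
tool_rot: [-2.901, 1.568, 0.389]
force: [0.5, -0.7, 0.3]
width: 85.5
```

```bash
python3 -c "
from h import *
st()"
```

```text
t 3.72 p [550.79 237.91 162.93] xax [ 0.  0. -1.] jaw deg -81.52487074826156 w 85.5 F [ 0.55 -0.65  0.29] q [-0.44  0.63 -0.02  1.73  0.02  0.77 -1.89]
```

Call:
arm_command(
  series=[
    [1,-0.06,0.03,-2,0,0,0],
    [1,0,0,-2,0,0,0],
    [1,0,0,-2,0,0,0],
    [1,0,0,-1.6,0,0,0],
    [1,0,0,-1.2,0,0,0],
    [1,0,0,-0.8,0,0,0],
    [1,0,0,0,0,0,0],
    [1,0,0,0,0,0,0],
    [0,0,0,0,0,0,0],
    [0,0,0,0,0,0,0],
    [0,0,0,0,0,0,0],
    [0,0,0,0,0,0,0],
    [0,0,0,0,0,0,0],
    [0,0,0,0,0,0,0],
    [0,0,0,0,0,0,0],
    [0,0,0,0,0,0,0],
    [0,0,0,0,0,0,0],
    [0,0,0,0,0,0,0],
  ],
)

```text
clock: 5.22
eef_pos: [549.3, 238.7, 65.8]
tool_rot: [-2.631, 1.57, 0.66]
force: [-0.3, 1.1, 6.6]
width: 25.3
```

```bash
python3 -c "
from h import *
st()
for n in('scene','top'): cv2.imwrite(f'pics/{n}1.png',ctrl.get_image(n))
cv2.imwrite('pics/s1c.png',cv2.resize(cv2.imread('pics/scene1.png')[100:250,270:440],None,fx=4,fy=4))"
```

```text
t 5.22 p [549.32 238.7   65.8 ] xax [ 0.  0. -1.] jaw deg -81.46124423555824 w 25.3 F [-0.31  1.06  6.63] q [-0.44  0.77 -0.02  1.79  0.02  0.57 -1.9 ]
```

View pics/s1c.png

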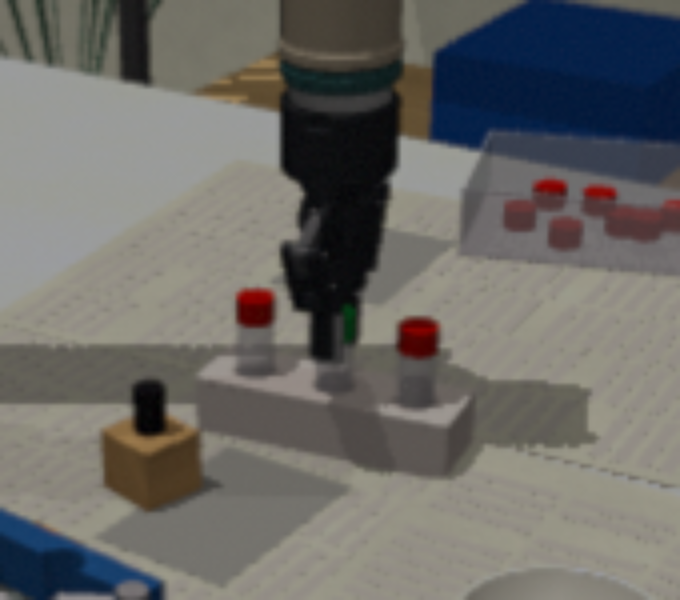

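Call:
arm_command(
  series=[
    [0,0,0,0.5,0,0,0],
    [0,0,0,1,0,0,0],
    [0,0,0,1.5,0,0,0],
    [0,0,0,2,0,0,0],
    [0,0,0,2,0,0,0],
    [0,0,0,2,0,0,0],
    [0,0,0,1,0,0,0],
    [0,0,0,0,0,0,0],
    [0,0,0,0,0,0,0],
  ],
)

```text
clock: 6.07
eef_pos: [548.9, 238.0, 165.5]
tool_rot: [2.843, 1.57, -0.15]
force: [0.4, 0.1, -0.1]
width: 25.3
```

```bash
python3 -c "
from h import *
st()
for n in('scene','top'): cv2.imwrite(f'pics/{n}2.png',ctrl.get_image(n))
cv2.imwrite('pics/s2c.png',cv2.resize(cv2.imread('pics/scene2.png')[80:230,270:440],None,fx=4,fy=4))"
```

```text
t 6.07 p [548.92 237.97 165.5 ] xax [ 0. -0. -1.] jaw deg -81.48449612163398 w 25.3 F [ 0.39  0.11 -0.12] q [-0.44  0.63 -0.02  1.73  0.02  0.78 -1.89]
```

View pics/s2c.png

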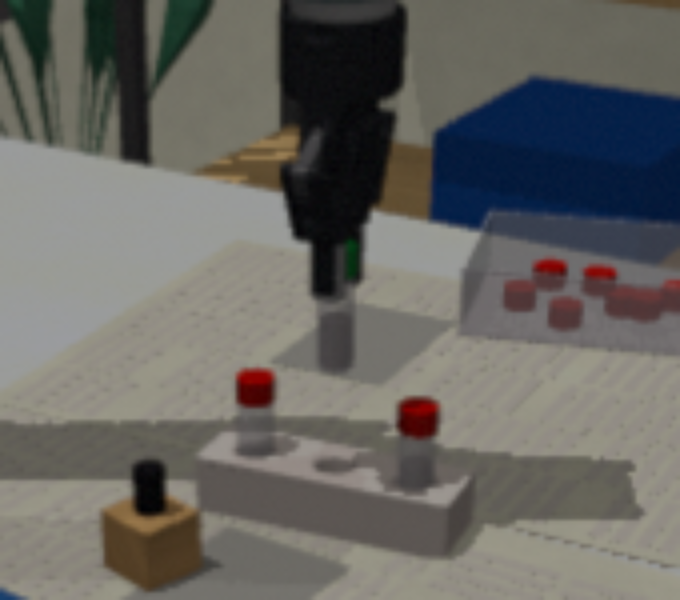

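Call:
arm_command(
  series=[
    [0,-0.05,-1.5,0,0,0,-1.5],
    [0,-0.05,-3,0,0,0,-1.5],
    [0,-0.05,-3.5,0,0,0,-1.5],
    [0,-0.05,-3.5,0,0,0,-1.5],
    [0,-0.05,-3.5,0,0,0,-1.5],
    [0,-0.05,-3.5,0,0,0,-1.5],
    [0,-0.05,-3.5,0,0,0,-1.5],
    [0,-0.05,-3,0,0,0,-1.5],
    [0,-0.05,-2,0,0,0,-1.5],
    [0,-0.05,-1.5,0,0,0,-1.4],
    [0,-0.05,-0.5,-2,0,0,0],
    [0,0,0,-1.5,0,0,0],
    [0,0,0,0,0,0,0],
    [0,0,0,0,0,0,0],
    [0,0,0,0,0,0,0],
    [0,0,0,0,0,0,0],
  ],
)

```text
clock: 7.5
eef_pos: [544.0, -51.3, 131.0]
tool_rot: [-2.929, 1.569, 0.102]
force: [-0.2, 0.3, 0.9]
width: 25.1
```

```bash
python3 -c "
from h import *
st()
for n in('scene','top'): cv2.imwrite(f'pics/{n}3.png',ctrl.get_image(n))
cv2.imwrite('pics/s3c.png',cv2.resize(cv2.imread('pics/scene3.png')[160:285,220:360],None,fx=5,fy=5,interpolation=2))
cv2.imwrite('pics/t3c.png',cv2.resize(cv2.imread('pics/top3.png')[215:345,285:405],None,fx=4.5,fy=4.5,interpolation=2))"
```

```text
t 7.5 p [544.04 -51.31 131.02] xax [ 0.  0. -1.] jaw deg -96.33206484281104 w 25.1 F [-0.18  0.28  0.95] q [ 0.03  0.62  0.02  1.91 -0.02  0.62 -1.62]
```

View pics/s3c.png

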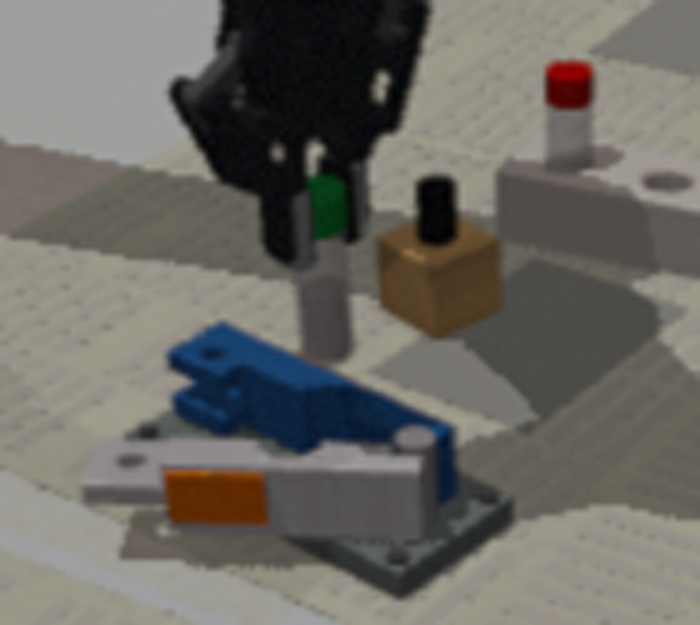

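View pics/t3c.png

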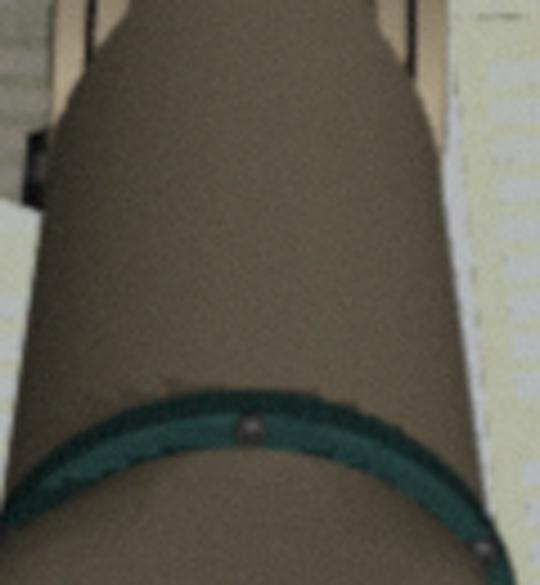

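```bash
cat > g.py <<'E'
from h import *
import sys
p=np.array([544.04,-51.31,131.02])
a=np.linspace(0,2*np.pi,73)
img=cv2.imread("pics/scene3.png")[160:285,220:360];big=cv2.resize(img,None,fx=5,fy=5,interpolation=2)
def ring(c,r,z,col):
    q=proj("scene",np.c_[c[0]+r*np.cos(a),c[1]+r*np.sin(a),np.full(73,z)])
    print(z,"u",q[:,0].min(),q[:,0].max(),"v",q[:,1].max())
    q=((q-[220,160]+.5)*5-.5);cv2.polylines(big,[np.int32(q*16)],False,col,1,cv2.LINE_AA,4)
c=p[:2]+[0.9,-0.5]
ring(c,12.5,77.2,(0,0,255));ring(c,14,143.2,(0,255,255))
for C0,col in(((544.7,-52.3),(255,0,255)),((542.2,-52.6),(255,255,0))): ring(C0,13.5,54,col)
cl,_=(535.0,-51.0,-.1115),0
for dx,col in ((0,(0,0,255)),(-2.5,(0,255,0))):
  def W(P):return rz(-.112)@np.array(P)+[534.7+dx,-51.2,0]
  for L in [[(-80,-14,54),(-80,22,54),(-44,22,54)],[(-88,-38,16),(88,-38,16),(88,38,16)]]:
    q=proj("scene",[W(P) for P in L]);cv2.polylines(big,[np.int32(((q-[220,160]+.5)*5-.5)*16)],False,col,1,cv2.LINE_AA,4)
cv2.imwrite("pics/g3.png",big)
E
python3 g.py
```

```text
77.2 u 279.6172471724344 290.8724445556632 v 234.92902114507905
143.2 u 276.8960460751291 289.949408000279 v 208.76525080824388
54 u 279.62843971565803 291.6434300080819 v 244.1274771918478
54 u 278.67019394358954 290.67505231113273 v 243.8658145266274
```

View pics/g3.png

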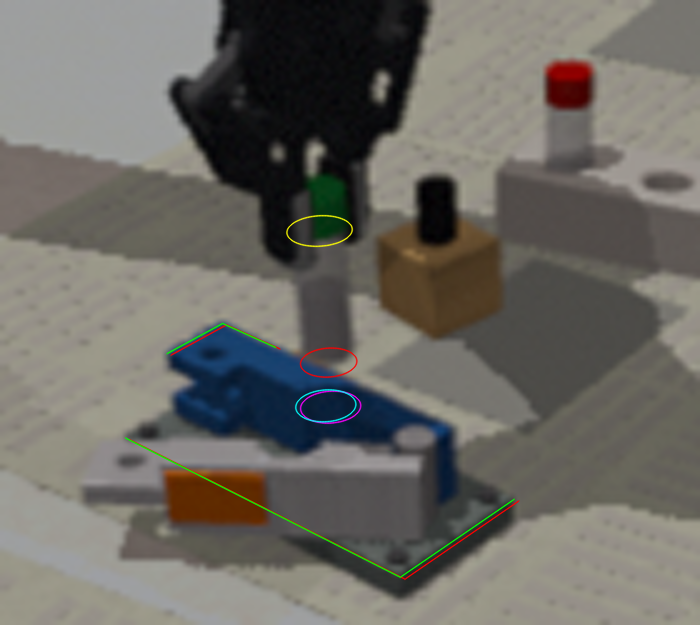

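```bash
cat > g2.py <<'E'
from h import *
a=np.linspace(0,2*np.pi,73)
def ov(f,p,offs,out,zs,box,k=8):
    x0,y0,x1,y1=box
    big=cv2.resize(cv2.imread(f)[y0:y1,x0:x1],None,fx=k,fy=k,interpolation=2)
    for zo,col in zs:
      for r,h in((12.5,0),(14,66),(14,84)):
        q=proj("scene",np.c_[p[0]+offs[0]+r*np.cos(a),p[1]+offs[1]+r*np.sin(a),np.full(73,p[2]-zo+h)])
        q=((q-[x0,y0]+.5)*k-.5);cv2.polylines(big,[np.int32(q*16)],False,col,1,cv2.LINE_AA,4)
    return big
zs=[(53.8,(0,0,255)),(47,(0,255,0))]
b1=ov("pics/scene2.png",(548.92,237.97,165.5),(.9,-.3),0,zs,(335,130,380,180))
b0=ov("pics/scene1.png",(549.32,238.7,65.8),(.9,-.3),0,zs,(335,165,380,215))
b2=ov("pics/scene3.png",(544.04,-51.31,131.02),(.9,-.5),0,zs,(265,190,310,240))
cv2.imwrite("pics/g4.png",np.hstack([b0,b1,b2])[:, :])
print(np.hstack([b0,b1,b2]).shape)
E
python3 g2.py; python3 -c "
import cv2;i=cv2.imread('pics/g4.png');cv2.imwrite('pics/g4s.png',cv2.resize(i,(800,300)))"
```

```text
(400, 1080, 3)
```

View pics/g4s.png

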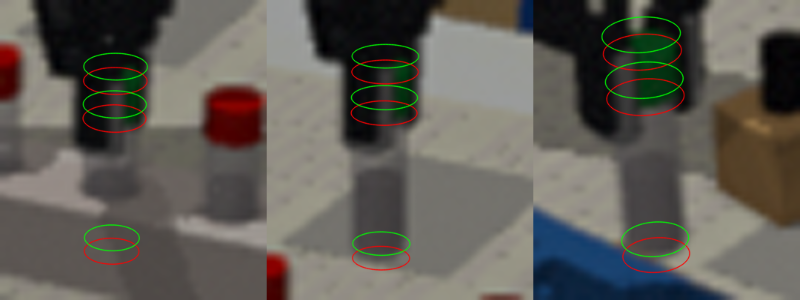

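Call:
arm_command(
  series=[
    [0,-0.04,-0.07,-1,0,0,0],
    [0,0,0,-1,0,0,0],
    [0,0,0,-0.8,0,0,0],
    [0,0,0,-0.6,0,0,0],
    [0,0,0,-0.6,0,0,0],
    [0,0,0,-0.6,0,0,0],
    [0,0,0,-0.6,0,0,0],
    [0,0,0,0,0,0,0],
    [0,0,0,0,0,0,0],
  ],
)

```text
clock: 8.35
eef_pos: [542.7, -52.7, 77.8]
tool_rot: [0.29, 1.57, -2.963]
force: [-0.0, -1.9, -0.8]
width: 25.2
```

```bash
python3 -c "
from h import *
s,M=st();print(s['torque'])
for n in('scene',): cv2.imwrite(f'pics/{n}4.png',ctrl.get_image(n))
cv2.imwrite('pics/s4c.png',cv2.resize(cv2.imread('pics/scene4.png')[180:285,230:350],None,fx=6,fy=6,interpolation=2))"
```

```text
t 8.35 p [542.66 -52.7   77.81] xax [-0. -0. -1.] jaw deg -96.38557044681599 w 25.2 F [-0.04 -1.91 -0.76] q [ 0.03  0.7   0.02  1.94 -0.02  0.5  -1.61]
[-0.37  0.11  0.02]
```

View pics/s4c.png

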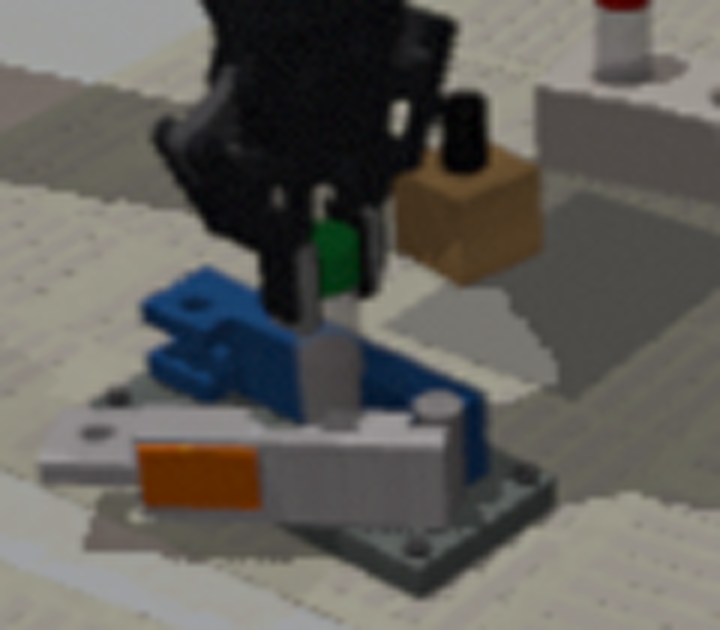

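Call:
arm_command(
  series=[
    [0,0,-0.1,0,0,0,0],
    [0,0,0,0,0,0,0],
    [0,0,0,0,0,0,0],
  ],
)

```text
clock: 8.65
eef_pos: [543.5, -53.1, 78.7]
tool_rot: [-2.649, 1.57, 0.381]
force: [0.2, 0.4, 0.0]
width: 24.9
```

```bash
python3 -c "
from h import *
s,M=st();print(s['torque'])"
```

```text
t 8.65 p [543.45 -53.13  78.71] xax [ 0.  0. -1.] jaw deg -96.36271507364242 w 24.9 F [0.21 0.37 0.  ] q [ 0.03  0.7   0.02  1.94 -0.02  0.5  -1.61]
[ 0.    0.02 -0.02]
```

Call:
arm_command(
  series=[
    [0,0,0,-0.4,0,0,0],
    [0,0,0,-0.4,0,0,0],
    [0,0,0,-0.3,0,0,0],
    [0,0,0,-0.2,0,0,0],
    [0,0,0,0,0,0,0],
    [0,0,0,0,0,0,0],
  ],
)

```text
clock: 9.15
eef_pos: [542.9, -53.4, 65.1]
tool_rot: [0.049, 1.57, 3.08]
force: [1.2, -0.6, 0.1]
width: 25.2
```

```bash
python3 -c "
from h import *
s,M=st();print(s['torque'])"
```

```text
t 9.15 p [542.93 -53.45  65.05] xax [-0.  0. -1.] jaw deg -96.3711711669842 w 25.2 F [ 1.18 -0.57  0.12] q [ 0.04  0.72  0.02  1.94 -0.02  0.47 -1.61]
[ 0.   -0.02  0.01]
```

Call:
arm_command(
  series=[
    [0,0,0,-0.2,0,0,0],
    [0,0,0,-0.2,0,0,0],
    [0,0,0,0,0,0,0],
    [0,0,0,0,0,0,0],
  ],
)

```text
clock: 9.48
eef_pos: [543.0, -53.5, 61.2]
tool_rot: [0.213, 1.571, -3.04]
force: [-0.4, -0.9, 0.2]
width: 25.4
```

```bash
python3 -c "
from h import *
s,M=st();print(s['torque'])"
```

```text
t 9.48 p [542.98 -53.5   61.21] xax [-0. -0. -1.] jaw deg -96.3747778085272 w 25.4 F [-0.38 -0.92  0.22] q [ 0.04  0.73  0.02  1.94 -0.02  0.47 -1.61]
[-0.02  0.02  0.01]
```

Call:
arm_command(
  series=[
    [0,0,0,-0.2,0,0,0],
    [0,0,0,-0.15,0,0,0],
    [0,0,0,0,0,0,0],
    [0,0,0,0,0,0,0],
  ],
)

```text
clock: 9.82
eef_pos: [543.2, -53.5, 57.9]
tool_rot: [3.083, 1.571, -0.17]
force: [-0.6, 0.6, 0.7]
width: 25.4
```

```bash
python3 -c "
from h import *
s,M=st();print(s['torque'])
cv2.imwrite('pics/s5c.png',cv2.resize(ctrl.get_image('scene')[180:285,230:350],None,fx=6,fy=6,interpolation=2))"
```

```text
t 9.82 p [543.2  -53.49  57.87] xax [ 0. -0. -1.] jaw deg -96.37262545048964 w 25.4 F [-0.55  0.56  0.74] q [ 0.04  0.74  0.02  1.95 -0.02  0.46 -1.61]
[0.01 0.03 0.  ]
```

View pics/s5c.png

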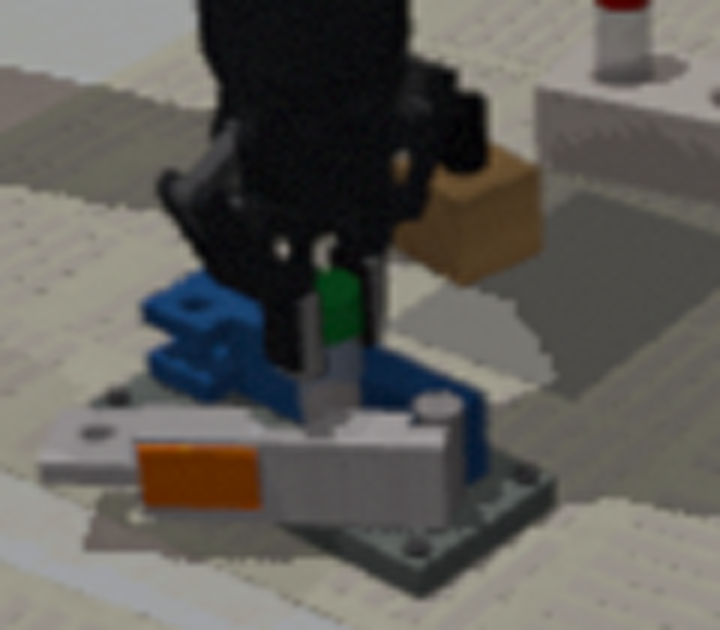

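Call:
arm_command(
  series=[
    [0,0,0,-0.1,0,0,0],
    [0,0,0,-0.1,0,0,0],
    [0,0,0,0,0,0,0],
    [0,0,0,0,0,0,0],
  ],
)

```text
clock: 10.2
eef_pos: [544.2, -53.6, 57.7]
tool_rot: [-3.093, 1.568, -0.063]
force: [-2.1, 0.1, 15.2]
width: 25.4
```

```bash
python3 -c "
from h import *
s,M=st();print(s['torque'])"
```

```text
t 10.2 p [544.23 -53.58  57.65] xax [ 0. -0. -1.] jaw deg -96.37901959489794 w 25.4 F [-2.11  0.1  15.21] q [ 0.04  0.74  0.02  1.95 -0.02  0.46 -1.61]
[0.04 0.51 0.05]
```

Call:
arm_command(
  series=[
    [0,0,0,0.15,0,0,0],
    [0,0,0,0,0,0,0],
    [1,0,0,0,0,0,0],
    [1,0,0,0,0,0,0],
    [1,0,0,0,0,0,0],
    [1,0,0,0,0,0,0],
    [1,0,0,0,0,0,0],
    [1,0,0,1,0,0,0],
    [1,0,0,2,0,0,0],
    [1,0,0,3,0,0,0],
    [1,0,0,3,0,0,0],
    [1,0,0,0,0,0,0],
  ],
)

```text
clock: 11.2
eef_pos: [546.7, -53.9, 153.1]
tool_rot: [-3.093, 1.561, -0.063]
force: [0.7, -0.1, 0.2]
width: 85.6
```

```bash
python3 -c "
from h import *
s,M=st();print(s['torque'])
i=ctrl.get_image('scene');cv2.imwrite('pics/scene6.png',i)
cv2.imwrite('pics/s6c.png',cv2.resize(i[180:285,230:350],None,fx=6,fy=6,interpolation=2))"
```

```text
t 11.2 p [546.75 -53.88 153.06] xax [ 0.01 -0.   -1.  ] jaw deg -96.39194321648871 w 85.6 F [ 0.73 -0.08  0.22] q [ 0.03  0.58  0.02  1.89 -0.02  0.66 -1.61]
[-0.04 -0.07 -0.01]
```

View pics/s6c.png

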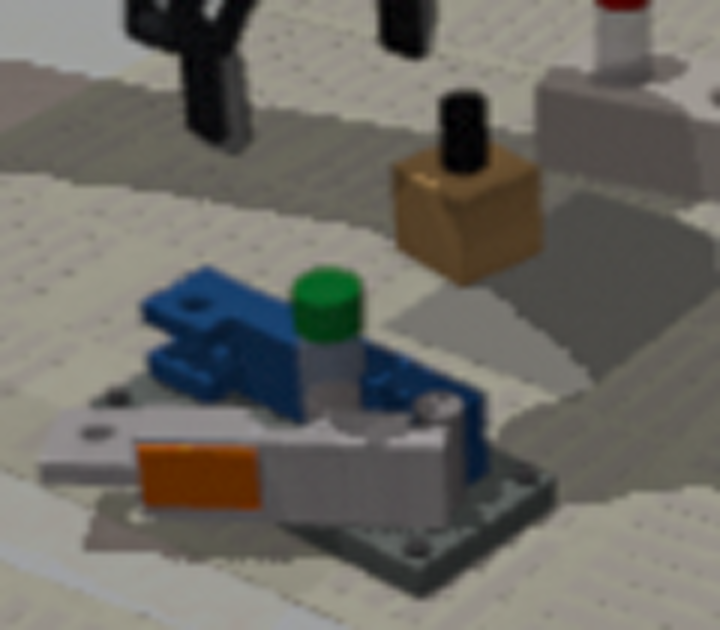

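```bash
python3 - <<'E'
from h import *
H=np.array([599.3,-58.4]);yaw=-.1117
s,M=st();p=np.array(s['eef_pos'][:2])
def W(th,d,x=-127):return H+(rz(th+yaw)@np.array([x,-22-14.5-d,0]))[:2]
print(W(.62,15)-p)
prev=W(.62,15)
for th,d in [(.62,8),(.62,2)]+[(t,2) for t in (.56,.5,.44,.38,.32,.26,.2,.14,.08,.03,0)]+[(0,0),(0,-1.5)]:
    w=W(th,d);print(th,d,w,(w-prev)/10);prev=w
# tube check
print(back("scene",[230+(327.5)/6-.5,180+284.5/6-.5],88))
E
```

```text
t 11.25 p [545.5  -53.71 150.88] xax [ 0.01 -0.   -1.  ] jaw deg -96.38453484541226 w 85.4 F [-0.1  -0.46 -0.05] q [ 0.03  0.59  0.02  1.89 -0.02  0.66 -1.61]
[ -32.08 -111.48]
0.62 8 [ 510.01 -159.08] [-0.34  0.61]
0.62 2 [ 507.09 -153.84] [-0.29  0.52]
0.56 2 [ 501.54 -148.14] [-0.56  0.57]
0.5 2 [ 496.33 -142.12] [-0.52  0.6 ]
0.44 2 [ 491.5  -135.79] [-0.48  0.63]
0.38 2 [ 487.05 -129.19] [-0.44  0.66]
0.32 2 [ 483.01 -122.33] [-0.4   0.69]
0.26 2 [ 479.38 -115.24] [-0.36  0.71]
0.2 2 [ 476.19 -107.95] [-0.32  0.73]
0.14 2 [ 473.44 -100.48] [-0.27  0.75]
0.08 2 [471.14 -92.86] [-0.23  0.76]
0.03 2 [469.58 -86.41] [-0.16  0.64]
0 2 [468.8 -82.5] [-0.08  0.39]
0 0 [469.02 -80.52] [0.02 0.2 ]
0 -1.5 [469.19 -79.03] [0.02 0.15]
[540.91 -49.75  88.  ]
```

Call:
arm_command(
  series=[
    [0,-0.5,-1.5,0,0,0,6],
    [0,-0.5,-2,0,0,0,6],
    [0,-0.5,-2,0,0,0,6],
    [0,-0.5,-2,0,0,0,6],
    [0,-0.6,-2,0,0,0,6],
    [0,-0.6,-1.6,0,0,0,5.4],
    [0,0,0,-1.5,0,0,0],
    [0,0,0,-2.5,0,0,0],
    [0,0,0,-3,0,0,0],
    [0,0,0,-2.5,0,0,0],
    [0,0,0,-2,0,0,0],
    [0,0,0,-1,0,0,0],
    [0,0,0,0,0,0,0],
    [0,0,0,0,0,0,0],
  ],
)

```text
clock: 12.42
eef_pos: [510.8, -164.3, 22.2]
tool_rot: [-0.836, 1.57, 2.812]
force: [-0.6, 0.3, 0.0]
width: 0.3
```

```bash
python3 -c "
from h import *
s,M=st();print(s['torque'])
i=ctrl.get_image('scene');cv2.imwrite('pics/scene7.png',i)
cv2.imwrite('pics/s7c.png',cv2.resize(i[180:285,210:350],None,fx=5,fy=5,interpolation=2))"
```

```text
t 12.42 p [ 510.82 -164.3    22.17] xax [-0.  0. -1.] jaw deg -60.963020009208705 w 0.3 F [-0.62  0.27  0.02] q [ 0.33  0.79 -0.11  1.98  0.21  0.38 -1.  ]
[-0.02 -0.05 -0.  ]
```

View pics/s7c.png

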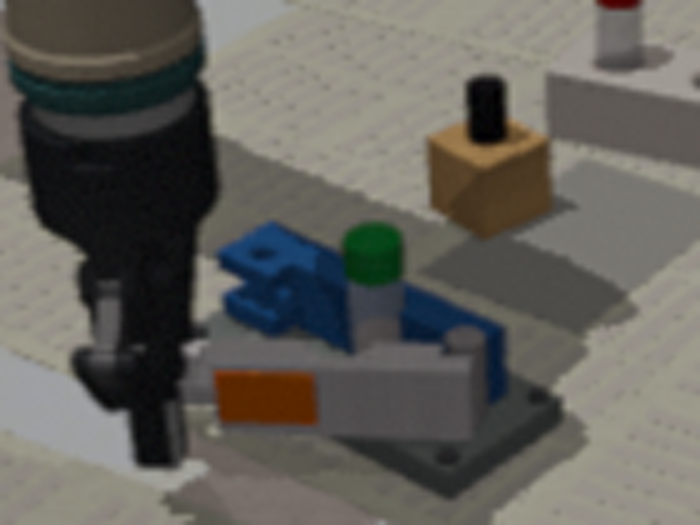

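Call:
arm_command(
  series=[
    [0,-0.2,0.5,0.5,0,0,0],
    [0,-0.17,0.55,0,0,0,0],
    [0,-0.56,0.57,0,0,0,-3.44],
    [0,-0.52,0.6,0,0,0,-3.44],
    [0,-0.48,0.63,0,0,0,-3.44],
    [0,-0.44,0.66,0,0,0,-3.44],
    [0,-0.4,0.69,0,0,0,-3.44],
    [0,-0.36,0.71,0,0,0,-3.44],
    [0,-0.32,0.73,0,0,0,-3.44],
    [0,-0.27,0.75,0,0,0,-3.44],
    [0,-0.23,0.76,0,0,0,-3.44],
    [0,0,0,0,0,0,0],
  ],
)

```text
clock: 13.47
eef_pos: [471.5, -90.8, 28.4]
tool_rot: [-2.271, 1.569, 0.838]
force: [-0.5, 0.5, 0.5]
width: 0.1
```

```bash
python3 -c "
from h import *
s,M=st();print(s['torque'])
i=ctrl.get_image('scene');cv2.imwrite('pics/scene8.png',i)
cv2.imwrite('pics/s8c.png',cv2.resize(i[180:285,210:350],None,fx=5,fy=5,interpolation=2))"
```

```text
t 13.47 p [471.46 -90.77  28.37] xax [ 0.  0. -1.] jaw deg -91.86938972578952 w 0.1 F [-0.54  0.52  0.5 ] q [ 0.12  0.75  0.02  2.13 -0.05  0.26 -1.42]
[ 0.03 -0.02  0.05]
```

View pics/s8c.png

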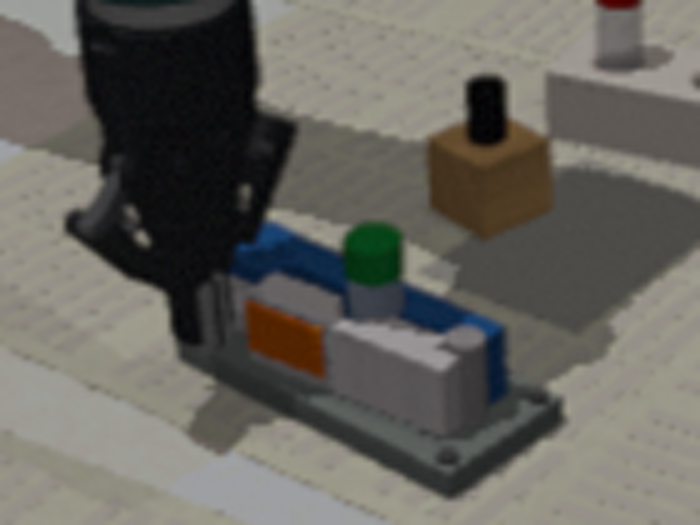

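Call:
arm_command(
  series=[
    [0,-0.16,0.6,0.3,0,0,-2.5],
    [0,-0.08,0.4,0,0,0,-2],
    [0,0,0.1,0,0,0,0],
    [0,0,0,0,0,0,0],
  ],
)

```text
clock: 13.85
eef_pos: [469.5, -81.9, 30.6]
tool_rot: [-3.12, 1.57, -0.089]
force: [-0.6, -0.0, -0.9]
width: 0.2
```

```bash
python3 -c "
from h import *
s,M=st();print(s['torque'])"
```

```text
t 13.85 p [469.47 -81.88  30.57] xax [ 0. -0. -1.] jaw deg -96.3361786446891 w 0.2 F [-0.64 -0.04 -0.92] q [ 0.09  0.74  0.04  2.14 -0.09  0.26 -1.47]
[-0.05  0.   -0.  ]
```

Call:
arm_command(
  series=[
    [0,0,0.15,0,0,0,0],
    [0,0,0.15,0,0,0,0],
    [0,0,0,0,0,0,0],
    [0,0,0,0,0,0,0],
  ],
)

```text
clock: 14.18
eef_pos: [469.3, -79.4, 30.3]
tool_rot: [2.243, 1.57, -1.011]
force: [-0.4, -0.3, 0.4]
width: 0.2
```

```bash
python3 -c "
from h import *
s,M=st();print(s['torque'])
i=ctrl.get_image('scene');cv2.imwrite('pics/scene8.png',i)
cv2.imwrite('pics/s9c.png',cv2.resize(i[180:285,210:350],None,fx=5,fy=5,interpolation=2))"
```

```text
t 14.18 p [469.27 -79.41  30.3 ] xax [ 0. -0. -1.] jaw deg -96.44260103763777 w 0.2 F [-0.38 -0.33  0.39] q [ 0.08  0.74  0.04  2.14 -0.1   0.26 -1.48]
[-0.41  0.03 -0.01]
```

View pics/s9c.png

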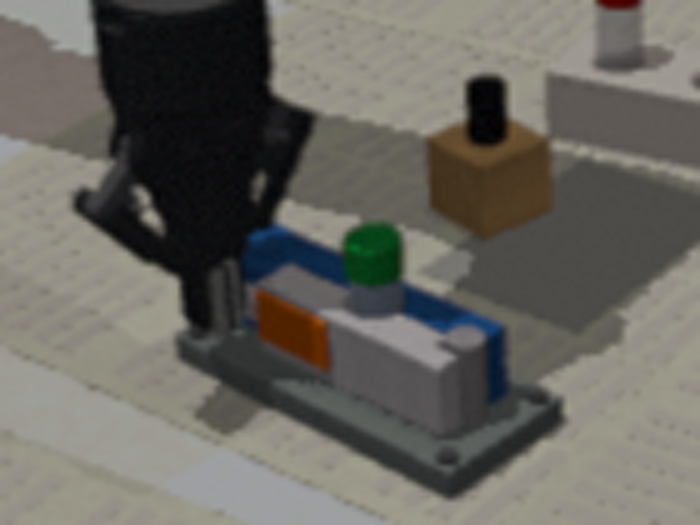

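Call:
arm_command(
  series=[
    [0,0.01,0.2,0,0,0,0],
    [0,0.01,0.2,0,0,0,0],
    [0,0,0,0,0,0,0],
    [0,0,0,0,0,0,0],
  ],
)

```text
clock: 14.57
eef_pos: [469.3, -78.9, 30.4]
tool_rot: [1.839, 1.567, -1.419]
force: [-1.6, -10.9, 0.7]
width: 0.3
```

```bash
python3 -c "
from h import *
s,M=st();print(s['torque'])"
```

```text
t 14.57 p [469.31 -78.86  30.38] xax [ 0. -0. -1.] jaw deg -96.65661905747238 w 0.3 F [ -1.62 -10.88   0.73] q [ 0.08  0.74  0.04  2.14 -0.1   0.26 -1.48]
[-2.25  0.16 -0.05]
```

Call:
arm_command(
  series=[
    [0,0.01,0.2,0,0,0,0],
    [0,0,0,0,0,0,0],
    [0,0,0,0,0,0,0],
  ],
)

```text
clock: 14.82
eef_pos: [469.3, -78.7, 30.4]
tool_rot: [1.812, 1.565, -1.448]
force: [-0.8, -15.3, 1.3]
width: -0.5
```

```bash
python3 -c "
from h import *
s,M=st();print(s['torque'])
i=ctrl.get_image('scene');cv2.imwrite('pics/scene9.png',i)
cv2.imwrite('pics/s10c.png',cv2.resize(i[200:285,240:350],None,fx=7,fy=7,interpolation=2))"
```

```text
t 14.82 p [469.28 -78.67  30.41] xax [ 0.   -0.01 -1.  ] jaw deg -96.76263933635151 w -0.5 F [ -0.84 -15.31   1.34] q [ 0.07  0.74  0.05  2.14 -0.1   0.26 -1.49]
[-3.15  0.18  0.02]
```

View pics/s10c.png

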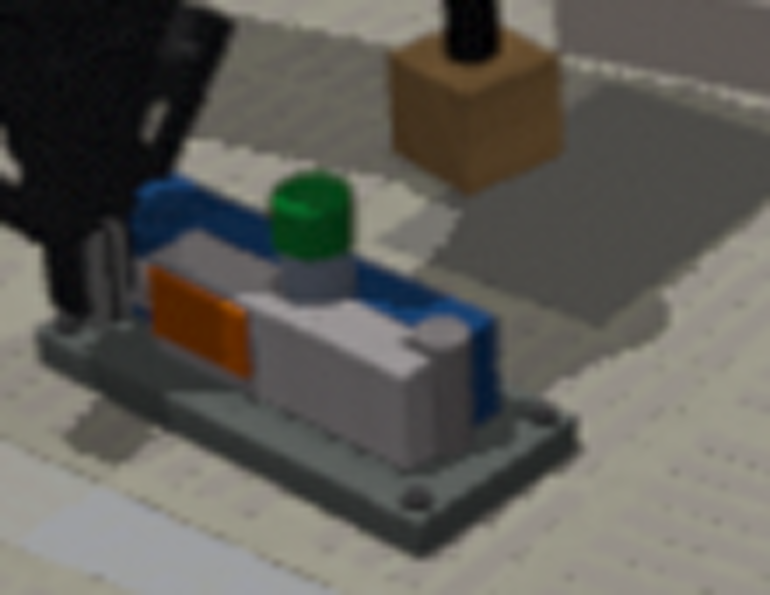

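Call:
arm_command(
  series=[
    [0,0,-0.6,0,0,0,0],
    [0,0,-1.2,0,0,0,0],
    [0,0,-1.2,0,0,0,0],
    [0,0,0,2,0,0,0],
    [0,0,0,3,0,0,0],
    [0,0,0,3,0,0,0],
    [1,0,0,3,0,0,0],
    [1,0.2,2.5,0,0,0,0],
    [1,0.2,3.5,0,0,0,0],
    [1,0.2,3.5,0,0,0,0],
    [1,0.2,3.5,0,0,0,0],
    [1,0.2,3.5,0,0,0,0],
    [1,0.2,3,0,0,0,0],
    [1,0.2,2,0,0,0,0],
    [1,0.2,1,0,0,0,0],
    [1,0,0,0,0,0,0],
    [1,0,0,0,0,0,0],
    [1,0,0,0,0,0,0],
  ],
)

```text
clock: 16.37
eef_pos: [485.2, 120.0, 140.2]
tool_rot: [1.153, 1.569, -2.103]
force: [0.4, -0.2, 0.7]
width: 85.5
```

```bash
python3 -c "
from h import *
s,M=st()
for n in('scene','top'): cv2.imwrite(f'pics/{n}10.png',ctrl.get_image(n))
cv2.imwrite('pics/t10c.png',cv2.resize(cv2.imread('pics/top10.png')[225:340,295:395],None,fx=5,fy=5,interpolation=2))
cv2.imwrite('pics/s11c.png',cv2.resize(cv2.imread('pics/scene10.png')[150:285,230:370],None,fx=4.4,fy=4.4,interpolation=2))"
```

```text
t 16.37 p [485.17 119.97 140.2 ] xax [-0. -0. -1.] jaw deg -96.56669511713633 w 85.5 F [ 0.43 -0.19  0.71] q [-0.38  0.56  0.11  2.02 -0.11  0.57 -1.88]
```

View pics/t10c.png

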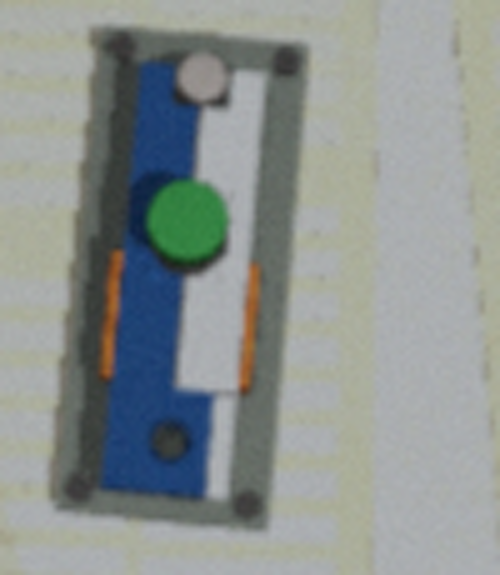

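View pics/s11c.png

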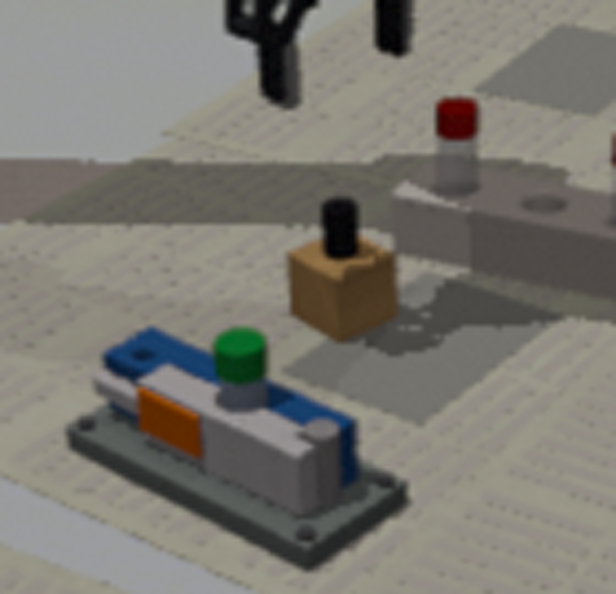

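Call:
arm_command(
  series=[
    [1,0.08,-0.4,-2,0,0,0],
    [1,0,0,-2,0,0,0],
    [1,0,0,-2,0,0,0],
    [1,0,0,-1.6,0,0,0],
    [1,0,0,-1,0,0,0],
    [1,0,0,-0.6,0,0,0],
    [1,0,0,0,0,0,0],
    [1,0,0,0,0,0,0],
    [1,0,0,0,0,0,0],
  ],
)

```text
clock: 17.22
eef_pos: [486.9, 118.0, 49.1]
tool_rot: [-2.811, 1.569, 0.218]
force: [-0.4, 0.3, 0.7]
width: 85.2
```

```bash
python3 -c "
from h import *
s,M=st()
i=ctrl.get_image('scene')
cv2.imwrite('pics/s12c.png',cv2.resize(i[150:285,230:370],None,fx=4.4,fy=4.4,interpolation=2))
print(back('top',[(188.5)/5-.5+295,(220.5)/5-.5+225],88))"
```

```text
t 17.22 p [486.91 117.96  49.07] xax [ 0.  0. -1.] jaw deg -96.45362803592474 w 85.2 F [-0.36  0.29  0.72] q [-0.34  0.72  0.07  2.07 -0.13  0.35 -1.85]
[545.35 -51.55  88.  ]
```

View pics/s12c.png

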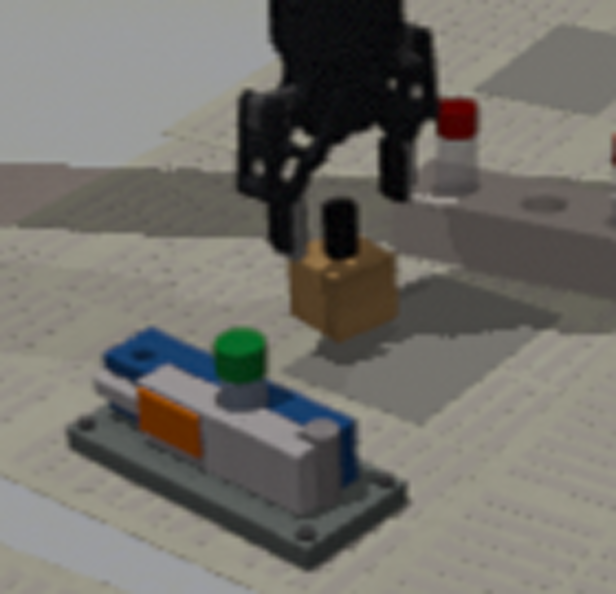

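Call:
arm_command(
  series=[
    [1,-0.05,-0.25,0,0,0,0],
    [1,0,0,0,0,0,0],
    [0.5,0,0,0,0,0,0],
    [0,0,0,0,0,0,0],
    [0,0,0,0,0,0,0],
    [0,0,0,0,0,0,0],
    [0,0,0,0,0,0,0],
    [0,0,0,0,0,0,0],
    [0,0,0,0,0,0,0],
    [0,0,0,0,0,0,0],
    [0,0,0,0,0,0,0],
  ],
)

```text
clock: 18.18
eef_pos: [486.1, 116.5, 48.6]
tool_rot: [-2.146, 1.569, 0.884]
force: [-0.7, 4.0, 4.1]
width: 20.0
```

```bash
python3 -c "
from h import *
s,M=st();print(s['torque'])"
```

```text
t 18.18 p [486.12 116.52  48.59] xax [ 0.  0. -1.] jaw deg -96.39072812890082 w 20.0 F [-0.69  3.99  4.06] q [-0.34  0.72  0.07  2.08 -0.13  0.35 -1.84]
[ 0.89  0.02 -0.05]
```

Call:
arm_command(
  series=[
    [0,0,0,0.5,0,0,0],
    [0,0,0,1,0,0,0],
    [0,0,0,1.5,0,0,0],
    [0,0,0,2,0,0,0],
    [0,0,0,2,0,0,0],
    [0,0,0,1.5,0,0,0],
    [0,0,0,0.5,0,0,0],
    [0,0,0,0,0,0,0],
    [0,0,0,0,0,0,0],
    [0,0,0,0,0,0,0],
  ],
)

```text
clock: 19.02
eef_pos: [484.9, 115.0, 137.4]
tool_rot: [0.522, 1.569, -2.732]
force: [-0.9, -0.1, -0.5]
width: 19.9
```

```bash
python3 -c "
from h import *
s,M=st();print(s['torque'])
i=ctrl.get_image('scene');cv2.imwrite('pics/scene13.png',i)
cv2.imwrite('pics/s13c.png',cv2.resize(i[130:265,230:370],None,fx=4.4,fy=4.4,interpolation=2))"
```

```text
t 19.02 p [484.89 114.99 137.39] xax [-0. -0. -1.] jaw deg -96.45201031033737 w 19.9 F [-0.94 -0.11 -0.52] q [-0.36  0.56  0.11  2.03 -0.11  0.56 -1.86]
[0.06 0.02 0.02]
```

View pics/s13c.png

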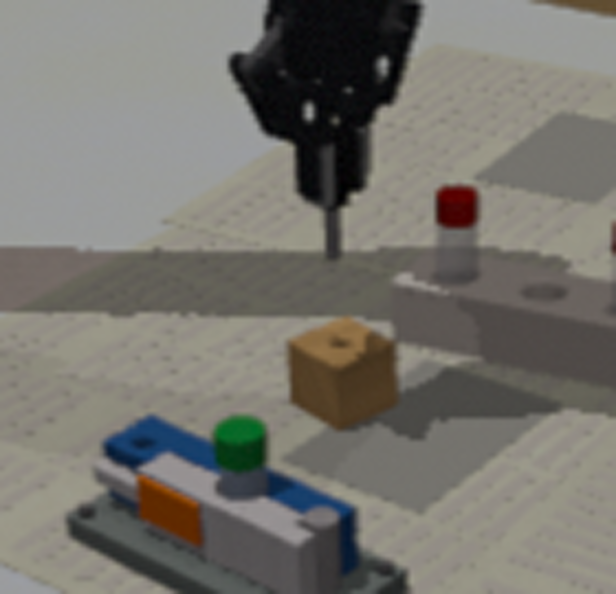

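Call:
arm_command(
  series=[
    [0,-0.1,-1,0,0,0,0],
    [0,-0.15,-2,0,0,0,0],
    [0,-0.15,-2.5,0,0,0,0],
    [0,-0.15,-2.5,0,0,0,0],
    [0,-0.15,-2.5,0,0,0,0],
    [0,-0.15,-2.5,0,0,0,0],
    [0,-0.15,-1.5,0,0,0,0],
    [0,-0.1,-1,0,0,0,0],
    [0,-0.09,-0.5,-1,0,0,0],
    [0,0,0,-1.5,0,0,0],
    [0,0,0,0,0,0,0],
    [0,0,0,0,0,0,0],
    [0,0,0,0,0,0,0],
    [0,0,0,0,0,0,0],
  ],
)

```text
clock: 20.23
eef_pos: [474.3, -44.1, 113.8]
tool_rot: [-2.893, 1.57, 0.137]
force: [-1.6, -0.6, -0.5]
width: 20.0
```

```bash
python3 -c "
from h import *
s,M=st();print(s['torque'])
i=ctrl.get_image('scene');cv2.imwrite('pics/scene14.png',i)
cv2.imwrite('pics/s14c.png',cv2.resize(i[180:270,220:330],None,fx=7,fy=7,interpolation=2))"
```

```text
t 20.23 p [474.27 -44.09 113.8 ] xax [ 0.  0. -1.] jaw deg -96.38407507540094 w 20.0 F [-1.63 -0.65 -0.45] q [-0.01  0.58  0.07  2.1  -0.08  0.46 -1.56]
[ 0.04 -0.01  0.04]
```

View pics/s14c.png

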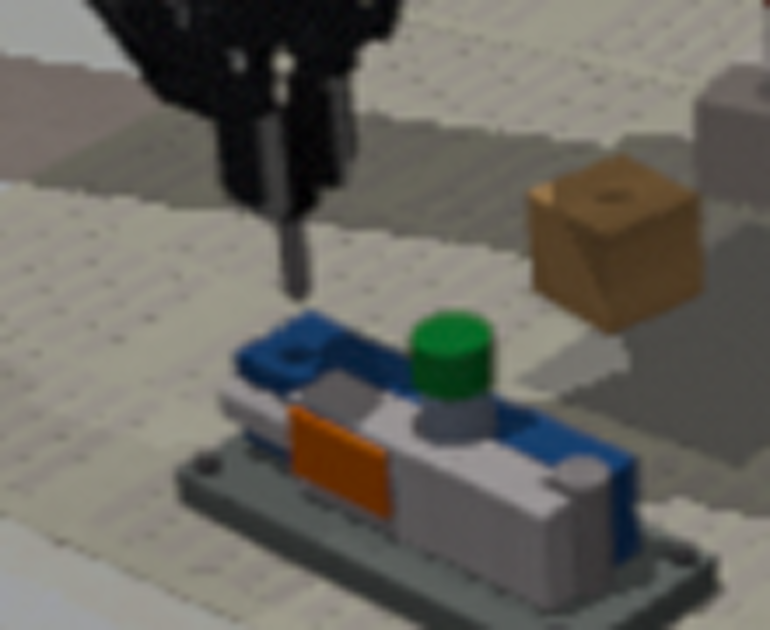

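```bash
python3 -c "
from h import *
st()
f=lambda x,y:[220+(x+.5)/7-.5,180+(y+.5)/7-.5]
h=back('scene',f(299,354),54);t=back('scene',f(300,296),113.8-48.6+9)
print(h,t,t-h)"
```

```text
t 20.28 p [474.31 -44.15 113.84] xax [ 0.  0. -1.] jaw deg -96.39159085188771 w 20.2 F [-0.49 -0.38 -0.98] q [-0.01  0.58  0.07  2.1  -0.08  0.46 -1.56]
[469.51 -43.97  54.  ] [468.88 -40.02  74.2 ] [-0.64  3.95 20.2 ]
```

Call:
arm_command(
  series=[
    [0,-0.1,-0.18,0,0,0,0],
    [0,0,0,-0.6,0,0,0],
    [0,0,0,-0.6,0,0,0],
    [0,0,0,-0.4,0,0,0],
    [0,0,0,-0.2,0,0,0],
    [0,0,0,0,0,0,0],
    [0,0,0,0,0,0,0],
  ],
)

```text
clock: 20.87
eef_pos: [472.7, -46.3, 95.0]
tool_rot: [0.096, 1.57, 3.125]
force: [-0.8, -0.0, -0.6]
width: 20.2
```

```bash
python3 -c "
from h import *
s,M=st();print(s['torque'])
i=ctrl.get_image('scene');cv2.imwrite('pics/scene15.png',i)
cv2.imwrite('pics/s15c.png',cv2.resize(i[180:270,220:330],None,fx=7,fy=7,interpolation=2))"
```

```text
t 20.87 p [472.68 -46.28  95.02] xax [-0.  0. -1.] jaw deg -96.43668695279483 w 20.2 F [-0.78 -0.02 -0.63] q [-0.    0.61  0.06  2.12 -0.09  0.42 -1.56]
[ 0.   -0.    0.04]
```

View pics/s15c.png

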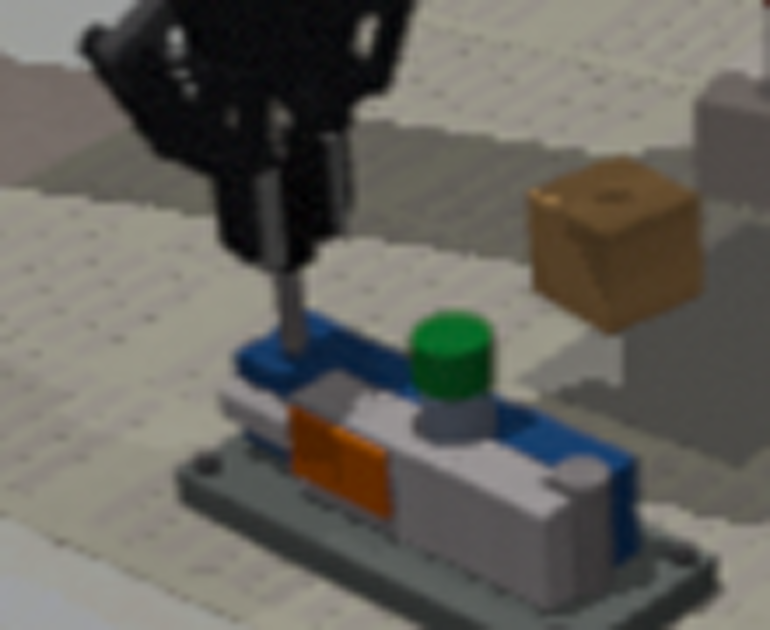

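Call:
arm_command(
  series=[
    [0,0.08,0.09,0,0,0,0],
    [0,0,0,-0.2,0,0,0],
    [0,0,0,-0.2,0,0,0],
    [0,0,0,-0.2,0,0,0],
    [0,0,0,0,0,0,0],
    [0,0,0,0,0,0,0],
  ],
)

```text
clock: 21.42
eef_pos: [473.5, -45.4, 89.2]
tool_rot: [0.138, 1.57, -3.116]
force: [-0.1, -0.6, -1.8]
width: 20.3
```

```bash
python3 -c "
from h import *
s,M=st();print(s['torque'])
i=ctrl.get_image('scene');cv2.imwrite('pics/scene16.png',i)
cv2.imwrite('pics/s16c.png',cv2.resize(i[180:270,220:330],None,fx=7,fy=7,interpolation=2))"
```

```text
t 21.42 p [473.5  -45.4   89.15] xax [-0. -0. -1.] jaw deg -96.44033720177188 w 20.3 F [-0.13 -0.64 -1.8 ] q [-0.    0.62  0.06  2.12 -0.09  0.4  -1.56]
[ 0.04 -0.01 -0.01]
```

View pics/s16c.png

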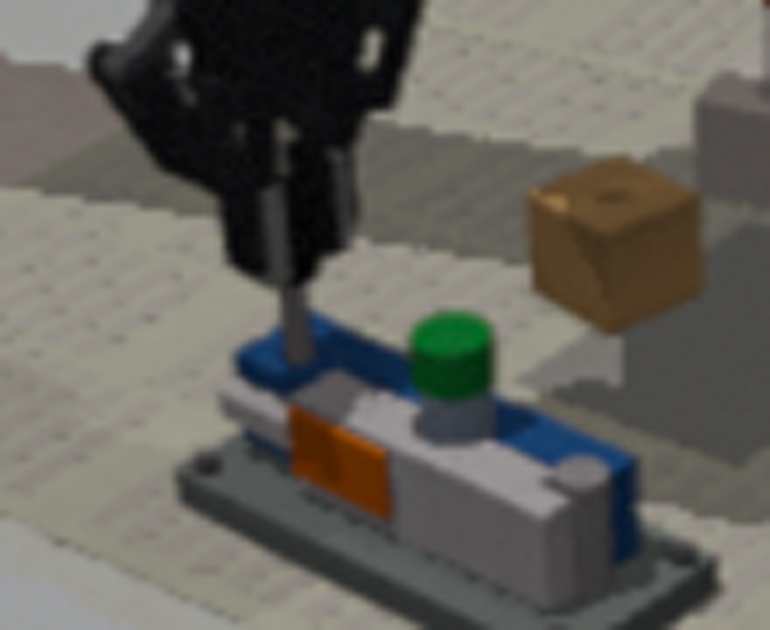

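Call:
arm_command(
  series=[
    [0,0,0,-0.25,0,0,0],
    [0,0,0,-0.25,0,0,0],
    [0,0,0,-0.25,0,0,0],
    [0,0,0,0,0,0,0],
    [0,0,0,0,0,0,0],
  ],
)

```text
clock: 21.88
eef_pos: [473.6, -45.4, 81.6]
tool_rot: [0.17, 1.57, -3.084]
force: [-0.4, -0.4, -0.1]
width: 19.8
```

```bash
python3 -c "
from h import *
s,M=st();print(s['torque'])"
```

```text
t 21.88 p [473.55 -45.43  81.59] xax [-0. -0. -1.] jaw deg -96.44027033173508 w 19.8 F [-0.37 -0.39 -0.07] q [-0.    0.64  0.06  2.12 -0.09  0.38 -1.56]
[-0.02 -0.01 -0.05]
```

Call:
arm_command(
  series=[
    [0,0,0,-0.25,0,0,0],
    [0,0,0,-0.25,0,0,0],
    [0,0,0,-0.25,0,0,0],
    [0,0,0,-0.25,0,0,0],
    [0,0,0,0,0,0,0],
  ],
)

```text
clock: 22.3
eef_pos: [473.4, -45.4, 71.3]
tool_rot: [0.138, 1.57, -3.116]
force: [0.5, -0.5, -1.1]
width: 19.9
```

```bash
python3 -c "
from h import *
s,M=st();print(s['torque'])
i=ctrl.get_image('scene')
cv2.imwrite('pics/s17c.png',cv2.resize(i[180:270,220:330],None,fx=7,fy=7,interpolation=2))"
```

```text
t 22.3 p [473.44 -45.37  71.29] xax [-0. -0. -1.] jaw deg -96.43203105074686 w 19.9 F [ 0.48 -0.52 -1.11] q [ 0.    0.66  0.05  2.13 -0.09  0.36 -1.55]
[ 0.04 -0.07 -0.06]
```

View pics/s17c.png

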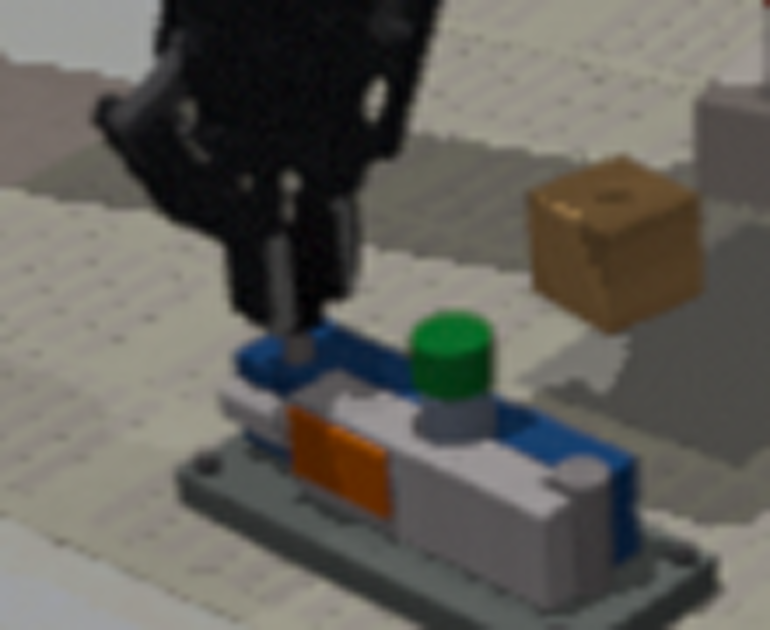

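Going in freely (tip about z 32). Continue to seat.

Call:
arm_command(
  series=[
    [0,0,0,-0.25,0,0,0],
    [0,0,0,-0.25,0,0,0],
    [0,0,0,-0.25,0,0,0],
    [0,0,0,-0.25,0,0,0],
    [0,0,0,-0.2,0,0,0],
    [0,0,0,0,0,0,0],
    [0,0,0,0,0,0,0],
  ],
)

```text
clock: 22.93
eef_pos: [473.5, -45.3, 59.6]
tool_rot: [-0.039, 1.57, 2.99]
force: [-0.2, 0.4, -1.7]
width: 20.9
```

```bash
python3 -c "
from h import *
s,M=st();print(s['torque'])"
```

```text
t 22.93 p [473.52 -45.35  59.62] xax [-0.  0. -1.] jaw deg -96.4360239437771 w 20.9 F [-0.16  0.42 -1.67] q [ 0.    0.68  0.05  2.13 -0.09  0.33 -1.55]
[0.16 0.06 0.02]
```

Call:
arm_command(
  series=[
    [0,0,0,-0.1,0,0,0],
    [0,0,0,-0.1,0,0,0],
    [0,0,0,0,0,0,0],
    [0,0,0,0,0,0,0],
  ],
)

```text
clock: 23.27
eef_pos: [473.7, -45.3, 58.5]
tool_rot: [-2.679, 1.57, 0.35]
force: [-3.0, 0.7, 8.1]
width: 20.7
```

```bash
python3 -c "
from h import *
s,M=st();print(s['torque'])
i=ctrl.get_image('scene')
cv2.imwrite('pics/s18c.png',cv2.resize(i[180:270,220:330],None,fx=7,fy=7,interpolation=2))"
```

```text
t 23.27 p [473.68 -45.28  58.53] xax [ 0.  0. -1.] jaw deg -96.42940347114227 w 20.7 F [-3.    0.66  8.13] q [ 0.    0.68  0.05  2.13 -0.09  0.33 -1.55]
[0.22 0.44 0.01]
```

View pics/s18c.png

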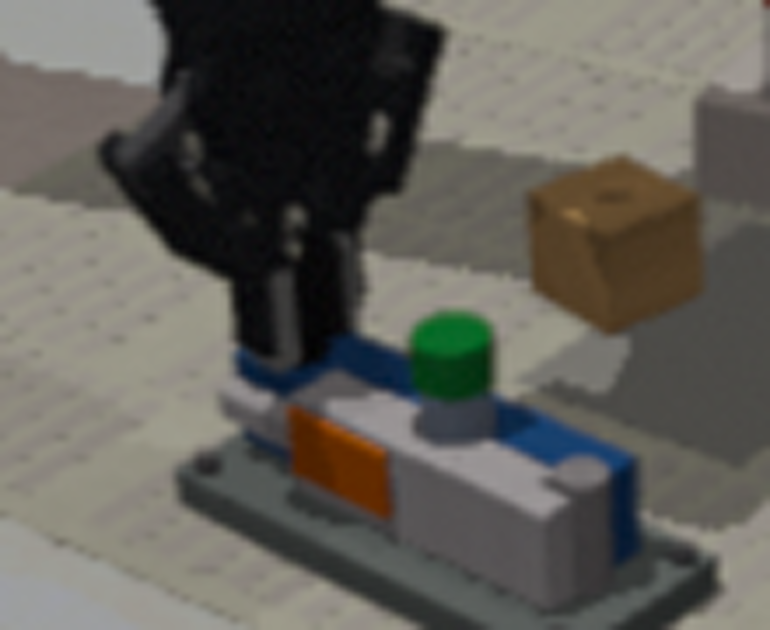

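Call:
arm_command(
  series=[
    [1,0,0,0.1,0,0,0],
    [1,0,0,0,0,0,0],
    [1,0,0,0,0,0,0],
    [1,0,0,0,0,0,0],
    [1,0,0,0,0,0,0],
    [1,0,0,1,0,0,0],
    [1,0,0,2,0,0,0],
    [1,0,0,3,0,0,0],
    [1,0,0,2,0,0,0],
    [1,1.5,-0.2,0,0,0,0],
    [1,1.5,-0.1,0,0,0,0],
    [1,0.8,-0.1,0,0,0,0],
    [1,0,0,0,0,0,0],
    [1,0,0,0,0,0,0],
    [1,0,0,0,0,0,0],
  ],
)

```text
clock: 24.57
eef_pos: [510.2, -49.4, 138.5]
tool_rot: [0.07, 1.569, 3.099]
force: [-0.1, 0.0, 0.6]
width: 85.2
```

```bash
python3 -c "
from h import *
s,M=st();print(s['torque'])
i=ctrl.get_image('scene')
cv2.imwrite('pics/s19c.png',cv2.resize(i[170:270,220:330],None,fx=7,fy=6,interpolation=2))"
```

```text
t 24.57 p [510.23 -49.35 138.46] xax [-0.  0. -1.] jaw deg -96.44030109176161 w 85.2 F [-0.14  0.04  0.59] q [-0.01  0.57  0.08  1.99 -0.08  0.59 -1.56]
[0.   0.04 0.01]
```

View pics/s19c.png

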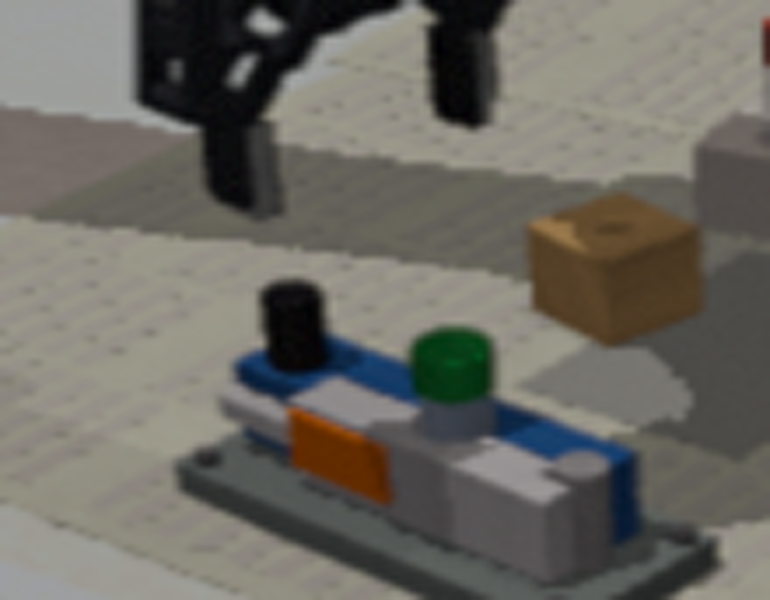

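Call:
arm_command(
  series=[
    [1,0.05,-0.03,-2,0,0,0],
    [1,0,0,-2,0,0,0],
    [1,0,0,-2,0,0,0],
    [1,0,0,-2,0,0,0],
    [1,0,0,-1.5,0,0,0],
    [1,0,0,-1,0,0,0],
    [1,0,0,0,0,0,0],
    [1,0,0,0,0,0,0],
    [1,0,0,0,0,0,0],
  ],
)

```text
clock: 25.37
eef_pos: [512.5, -49.8, 34.5]
tool_rot: [3.132, 1.57, -0.122]
force: [-0.0, -0.5, 0.4]
width: 85.4
```

```bash
python3 -c "
from h import *
s,M=st();print(s['torque'])
i=ctrl.get_image('scene')
cv2.imwrite('pics/s20c.png',cv2.resize(i[170:270,220:330],None,fx=7,fy=6,interpolation=2))"
```

```text
t 25.37 p [512.52 -49.78  34.5 ] xax [ 0. -0. -1.] jaw deg -96.43964261838214 w 85.4 F [-0.02 -0.54  0.41] q [ 0.01  0.76  0.05  2.04 -0.1   0.35 -1.55]
[ 0.    0.03 -0.01]
```

View pics/s20c.png

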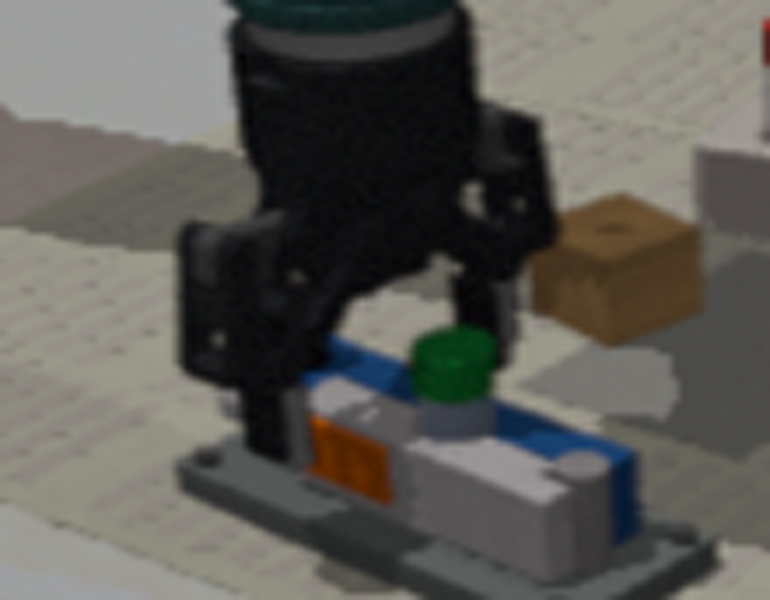

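Call:
arm_command(
  series=[
    [1,0.25,-0.03,0,0,0,0],
    [1,0,0,-0.4,0,0,0],
    [1,0,0,-0.3,0,0,0],
    [1,0,0,-0.1,0,0,0],
    [1,0,0,0,0,0,0],
    [1,0,0,0,0,0,0],
  ],
)

```text
clock: 25.92
eef_pos: [514.5, -50.0, 25.7]
tool_rot: [0.126, 1.57, -3.128]
force: [0.4, 0.1, -0.1]
width: 85.8
```

```bash
python3 -c "
from h import *
s,M=st();print(s['torque'])
i=ctrl.get_image('scene')
cv2.imwrite('pics/s21c.png',cv2.resize(i[170:270,220:330],None,fx=7,fy=6,interpolation=2))"
```

```text
t 25.92 p [514.45 -50.    25.66] xax [-0. -0. -1.] jaw deg -96.43737432200895 w 85.8 F [ 0.35  0.09 -0.09] q [ 0.01  0.77  0.05  2.03 -0.1   0.34 -1.55]
[ 0.   -0.02  0.03]
```

View pics/s21c.png

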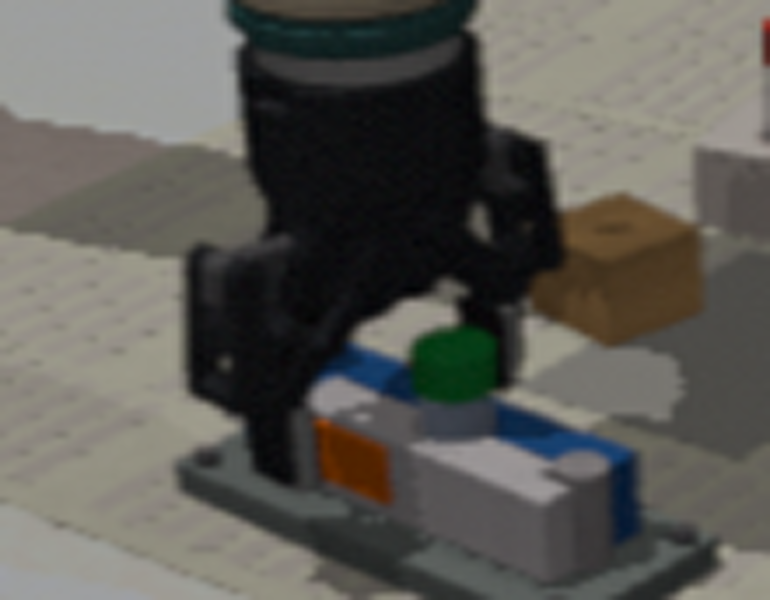

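Good, no contact. Close on the pads.

Call:
arm_command(
  series=[
    [0.6,0,0,0,0,0,0],
    [0.5,0,0,0,0,0,0],
    [0,0,0,0,0,0,0],
    [0,0,0,0,0,0,0],
    [0,0,0,0,0,0,0],
    [0,0,0,0,0,0,0],
    [0,0,0,0,0,0,0],
    [0,0,0,0,0,0,0],
    [0,0,0,0,0,0,0],
    [0,0,0,0,0,0,0],
  ],
)

```text
clock: 26.8
eef_pos: [514.9, -48.8, 26.4]
tool_rot: [-1.837, 1.569, 1.193]
force: [-0.5, 3.9, 5.8]
width: 50.5
```

```bash
python3 -c "
from h import *
s,M=st();print(s['torque'])
i=ctrl.get_image('scene');cv2.imwrite('pics/scene22.png',i)
cv2.imwrite('pics/s22c.png',cv2.resize(i[170:270,220:330],None,fx=7,fy=6,interpolation=2))"
```

```text
t 26.8 p [514.89 -48.8   26.36] xax [ 0.  0. -1.] jaw deg -96.41921371292716 w 50.5 F [-0.54  3.87  5.79] q [ 0.01  0.77  0.04  2.03 -0.1   0.34 -1.55]
[ 0.46  0.2  -0.22]
```

View pics/s22c.png

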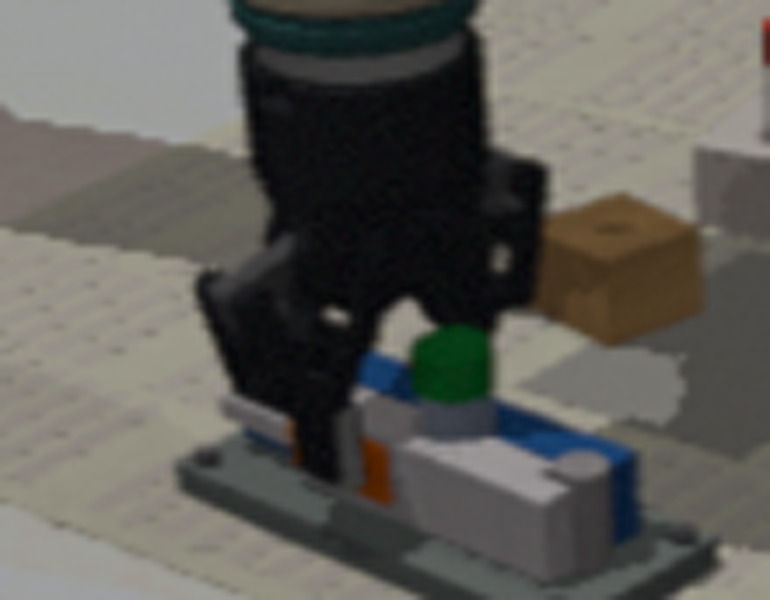

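Call:
arm_command(
  series=[
    [0,0,0,0,0,0,0],
    [0,0,0,0,0,0,0],
    [0,0,0,0,0,0,0],
    [0,0,0,0,0,0,0],
  ],
)

```text
clock: 27.18
eef_pos: [514.9, -48.8, 26.4]
tool_rot: [-1.824, 1.569, 1.206]
force: [-0.0, 3.0, 5.9]
width: 50.8
```

```bash
python3 -c "
from h import *
st()
print(ctrl.finish_job());st()"
```

```text
t 27.18 p [514.88 -48.79  26.36] xax [ 0.  0. -1.] jaw deg -96.42036353444009 w 50.8 F [-0.    2.98  5.87] q [ 0.01  0.77  0.04  2.03 -0.1   0.34 -1.55]
the job is handed in; nothing more can be done
None
the job is handed in; nothing more can be done
```

I finished the whole sequence and handed the job in at about 27 s, still squeezing the pads; no verdict was reported. The green-capped tube is in the clamp socket, the clamp is swung shut, the pin is in the lugs, and both orange pads are pinched.

What the last checks showed:
- **Tube:** it met the socket floor with the TCP at z 57.7 mm, against 57.8 mm expected for fully home. The later pictures show it standing upright.
- **Clamp:** the swinging half hit its stop at about 11–15 N. The top view showed the two halves touching.
- **Pin:** it stopped with the TCP at z 58.5 mm, against 58.6 mm expected. After I let go, the picture showed the knob resting on the lug. It was hidden behind the finger in the final pinch, so I could not look at it again then.
- **Squeeze:** the opening held steady at about 50.5–50.8 mm on the 52 mm pads. This gripper also read about 2 mm low on the pin knob and the tube cap. The force on each pad can't be read separately, so the 5 N minimum is inferred from the fixed grip force, which is half of the gripper's maximum.

The two cameras disagreed with each other and with the arm by about 1–4 mm, so I used contact forces and relative positions for both insertions. I didn't touch the red-capped tubes, the mug or the bowl on purpose, and nothing I saw suggested they had moved. I did not measure them again at the end.

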